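# Put the bench bottles and the marker back in their holders

### The arm

A 6-joint arm with a two-finger parallel gripper is mounted at the origin on a cart in front of the work surface, level with it; the furniture and walls round the work are solid. World frame = base frame: x ahead of the robot, y to its left, z up, the work surface at z = 0. Lengths are in m, angles in rad, forces in N, time in s.
With the tool pointing down it reaches from about 0.25 to 0.725 m from the base axis. Payload 4 kg.
Tool frame: the origin (TCP) lies at the very end of the fingers, on their centre line; the grasp point (between the pads) lies 19 mm behind it; x points along the fingers, z is the direction in which the jaws open and shut, and the axes are right-handed (so a half turn about x gives the same grasp; the last joint's range is limited). The gripper opens to 85 mm and grips with 20 to 120 N. Pads are 22 mm wide; open, the fingers measure 114 mm over their backs; the gripper's body (76 mm by 85 mm) begins 54 mm behind the grasp point. The pads swing forward as they close: fully open they stand 13 mm farther back than shut.
Start: joints at [-1.128, 0.241, 0.005, 1.335, 0, 1.571], TCP at [0.214, -0.452, 0.231] pointing down, gripper open.
Joint ranges: [-2.72, 2.72], [-1.05, 1.87], [-1.09, 1.28], [-1.99, 2.15], [-1.42, 1.44], [-3.14, 3.14]. Speed limits (rad/s): [2.79, 2.79, 3.14, 3.14, 3.14, 3.14].

### API

Orientations are given as a unit quaternion [x, y, z, w].
In Python, from workcell import bot gives the robot as it stands.
- The arm moves only by the tool apply_moves, never from a script. Its argument "targets" is one flat list of numbers, 7 for each row, row after row: the shift along the tool's x, y, z in units of 25 cm (1.0 is 25 cm), then the turn, a rotation vector about the tool's x, y, z in units of 0.5 rad (1.0 is 0.5 rad), then the opening, from 0 (shut) to 1 (fully open). In form: [tx, ty, tz, wx, wy, wz, claw, tx, ty, tz, wx, wy, wz, claw, ...]. A call has 1 to 12 rows; each row is the pose to reach, as a shift and turn from the pose commanded when the call began, along the tool's axes at that moment; what a row does not reach only later rows make up. A row lasts 1/12 s, in which the tool goes at most 41.7 mm and 7.16 degrees, less where a joint would pass 70% of its speed; a pose out of reach is approached as far as the arm can. A call with a number of a shift or a turn outside -1 to 1 is refused whole. A call with a gripper value outside its range is refused whole. The fingers move at their own pace and stop on an object; the grip force is fixed at half the most. Time passes only in rows, so rows that repeat a pose let the fingers close. It gives the time, the measured TCP pose, the force and the opening at its end, in the units of the state.
- bot.get_obs(): the state, without advancing time (a new reading comes with each control period).
- bot.camera(name): name is "side" or "top"; returns (picture, depth): 480x640x3 uint8, red, green, blue; 480x640 float32, m along the optical axis (not along the pixel's ray), 0 where there is no reading.
- bot.camera_params(name): a dict with "fx", "fy", "cx", "cy" (pixels), "T" (4x4, takes a point from camera to world coordinates). Camera axes: x right, y up, looking along -z (the intrinsics and any distortion apply to the point x, -y, -z); pixel columns grow to the right and rows downward; lengths in m; the calibration is good to about 2 mm. A picture is of the moment at which its call begins. camera_params takes no time and is no camera call.
- bot.job_done(): hands the job in, once; it reports no verdict.
The state is a dict: "clock": time; "joint_pos": joint angles; "joint_vel": joint speeds; "tau": joint torques, N m; "eef_pos": TCP position; "tool_rot": TCP orientation; "ft_force": force on the tool from outside, world axes, zero at the start; "ft_torque": the same for the moment, N m; "grip_width": finger opening in m.
Only numpy, scipy, OpenCV 4.12 (cv2) and the standard library are available. Lean on these libraries where they do the work, as an engineer would, in place of code of your own. Each camera call takes 0.05 s, during which the arm holds its last target.

### The job

Put the bench set away: stand each of the three bottles upright in the round white holder made for its size (small bottle in the smallest holder, medium in the middle one, large in the largest), and lay the marker flat in the oblong rest, either way round. Each must sit right down on the floor of its holder, inside the rim. Do not tip a bottle over on the way, and leave the petri dish and the tape roll where they are.

Things in the scene. Friction and masses are not known exactly. Their poses are not given: they have to be found in the camera images.
- small_bottle: Small clear glass bottle with a wide blue screw cap and a dark label, standing upright: body 46 mm across, 86 mm tall. The cap is 40 mm across and takes up heights 62 to 86 mm: grip it there. About 0.08 kg. Origin at the centre of the underside, z up its axis; its turn about z does not matter.
- medium_bottle: Clear glass bottle with an off-white screw cap, standing upright: body 56 mm across, 129 mm tall. The cap is 44 mm across and takes up heights 105 to 129 mm: grip it there. About 0.19 kg. Origin at the centre of the underside, z up its axis; its turn about z does not matter.
- large_bottle: Pale green opaque bottle with a white screw cap, standing upright: body 66 mm across, 138 mm tall. The cap is 36 mm across and takes up heights 113 to 138 mm: grip it there, with the fingertips no lower than about 115 mm, for the sloping shoulder lies just below. About 0.35 kg. Origin at the centre of the underside, z up its axis; its turn about z does not matter.
- marker: Marker pen lying flat, white barrel with black cap: 140 mm long (along its own y axis), 15 mm wide (x), 14 mm thick (18 mm at the clip). About 0.012 kg. Origin at the middle of its underside, z up. Grip it across its width at its middle.
- small_holder: Smallest of three fixed white round holders, a shallow cup with a grey floor: recess 62 mm across, rim 11 mm high and 5 mm thick, floor 3 mm above the worktop. It is for the small bottle. Origin at the centre of the underside, on the worktop; z up.
- medium_holder: Middle-sized fixed white round holder, a shallow cup with a grey floor: recess 72 mm across, rim 11 mm high and 5 mm thick, floor 3 mm above the worktop. It is for the medium bottle. Origin at the centre of the underside, on the worktop; z up.
- large_holder: Largest of the three fixed white round holders, a shallow cup with a grey floor: recess 82 mm across, rim 11 mm high and 5 mm thick, floor 3 mm above the worktop. It is for the large bottle. Origin at the centre of the underside, on the worktop; z up.
- marker_rest: Fixed white oblong marker rest with a grey floor: inside 160 mm long (along its own y axis) and 32 mm wide (x), floor 3 mm above the worktop, walls 4 mm thick, tops 10 mm above the worktop. The side walls stand only at the two ends (about 40 mm each); the middle 80 mm is open at both sides as room for fingers. Origin at the centre of the underside, on the worktop; z up.
- petri_dish: Bystander: shallow round petri dish, 63 mm across and 15 mm high, loose on the worktop. To be left alone. Origin at the centre of the underside.
- tape_roll: Bystander: roll of blue label tape lying flat, 52 mm across and 14 mm high, loose on the worktop. To be left alone. Origin at the centre of the underside.
Mind the look-alikes: they are no part of the job. What is shaped like the small_holder but black or green is not meant.

How it is judged:
By the outcome, as a careful person would: the job done as asked, in the order asked, and still so for the second after the job is handed in, with the robot touching nothing.
It also fails if it takes over 122 s, if anything falls off the work surface, if the arm or the gripper's body presses on something with over 40 N, if the wrist force passes 120 N, or if a joint passes its speed limit or range.

## Working session

There is one attempt and no reset: what is moved stays moved. The work goes in short steps, Python scripts to look and compute and a tool call to move; the robot and the scene stay as the last step left them, time stands still between calls to the robot, and variables do not carry over. Pictures are saved under pics/ and viewed, and the job is handed in when it is done.

Besides the shell and the picture viewer there is one more tool, called after "Call:" as name(argument=value, ...) on one line, values as JSON. apply_moves: Moves the arm, as the interface text tells. Its arguments: {"type":"object","properties":{"targets":{"type":"array"}},"required":["targets"]}

```bash
mkdir -p pics; ls; python3 - <<'E'
from workcell import bot
import cv2, numpy as np
o=bot.get_obs(); print({k:np.round(v,3).tolist() for k,v in o.items()})
for n in ("top","side"):
    im,d=bot.camera(n); cv2.imwrite(f"pics/{n}0.png",im[:,:,::-1]); np.savez(f"pics/{n}0.npz",im=im,d=d)
    p=bot.camera_params(n); print(n,{k:np.round(v,4).tolist() for k,v in p.items()})
E
```

```text
pics
{'clock': 0.0, 'joint_pos': [-1.128, 0.241, 0.004, 1.335, 0.0, 1.571], 'joint_vel': [-0.003, 0.0, -0.001, 0.0, 0.0, 0.001], 'tau': [0.001, -37.232, 25.241, 0.017, 0.0, 0.0], 'eef_pos': [0.214, -0.451, 0.23], 'tool_rot': [0.378, 0.598, -0.378, 0.597], 'ft_force': [-0.061, 0.457, -0.45], 'ft_torque': [-0.045, 0.015, -0.041], 'grip_width': 0.085}
top {'fx': 586.8014, 'fy': 586.8014, 'cx': 323.705, 'cy': 239.2556, 'T': [[0.0161, 0.9824, -0.1863, 0.2806], [-0.9998, 0.0172, 0.0046, -0.033], [0.0077, 0.1862, 0.9825, 1.2329], [0.0, 0.0, 0.0, 1.0]]}
side {'fx': 452.4935, 'fy': 452.4935, 'cx': 318.7125, 'cy': 238.8869, 'T': [[0.9773, 0.129, -0.1679, 0.3164], [-0.2117, 0.5868, -0.7816, -0.9565], [-0.0023, 0.7994, 0.6008, 0.7369], [0.0, 0.0, 0.0, 1.0]]}
```

View pics/top0.png

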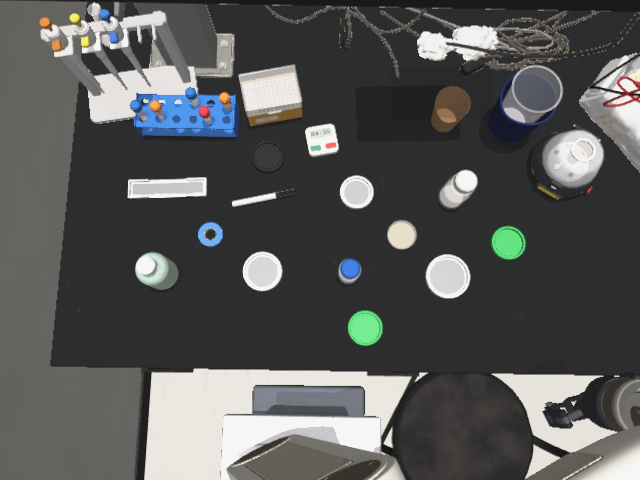

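View pics/side0.png

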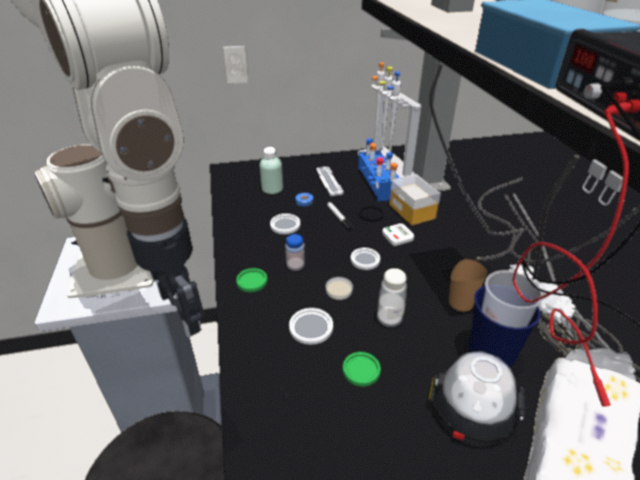

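The top view shows:
- **Bottles:** large bottle (152,268), small bottle (349,270), medium bottle (460,188).
- **Round white holders:** about (356,192), (262,271) and (447,276). Black (268,156) and green (508,242), (365,328) are look-alikes.
- **Marker and rest:** marker (264,198), rest (167,188).
- **Bystanders:** petri dish (402,235), tape roll (210,234).

Next I'll enlarge and measure.

```bash
cat > h.py <<'E'
import numpy as np, cv2
from workcell import bot
from scipy.spatial.transform import Rotation as R
def ray(n,u,v):
    p=bot.camera_params(n);T=np.array(p["T"])
    d=T[:3,:3]@np.array([(u-p["cx"])/p["fx"],-(v-p["cy"])/p["fy"],-1.]);return T[:3,3],d
def onz(n,u,v,z):
    o,d=ray(n,u,v);return o+d*(z-o[2])/d[2]
def proj(n,P):
    p=bot.camera_params(n);T=np.array(p["T"]);q=T[:3,:3].T@(np.asarray(P)-T[:3,3])
    return p["cx"]+p["fx"]*q[0]/-q[2],p["cy"]-p["fy"]*q[1]/-q[2]
E
python3 - <<'E'
from h import *
im=cv2.imread("pics/top0.png")
def crop(name,x0,y0,w,h,s):
    cv2.imwrite(name,cv2.resize(im[y0:y0+h,x0:x0+w],None,fx=s,fy=s,interpolation=cv2.INTER_CUBIC))
crop("pics/c_left.png",120,140,190,150,4)
crop("pics/c_right.png",325,140,190,150,4)
# depth check of table
d=np.load("pics/top0.npz")["d"]
p=bot.camera_params("top");T=np.array(p["T"])
for (u,v) in [(300,230),(167,188),(262,271),(356,192),(447,276),(152,268),(349,270),(467,180),(402,235),(90,300)]:
    o,dd=ray("top",u,v); print((u,v),d[v,u],np.round(o+dd*d[v,u],3))
# ellipse fits to white rims
hsv=cv2.cvtColor(im,cv2.COLOR_BGR2HSV)
E
```

```text
(300, 230) 1.2611766 [ 0.534  0.012 -0.003]
(167, 188) 1.2714614 [0.621 0.303 0.002]
(262, 271) 1.23891 [0.444 0.09  0.002]
(356, 192) 1.2732015 [ 0.62  -0.107  0.002]
(447, 276) 1.2397072 [ 0.44  -0.3    0.003]
(152, 268) 1.1052244 [0.428 0.284 0.135]
(349, 270) 1.1584599 [ 0.438 -0.089  0.084]
(467, 180) 1.1469092 [ 0.613 -0.316  0.13 ]
(402, 235) 1.2449851 [ 0.524 -0.205  0.013]
(90, 300) 1.2304716 [ 0.377  0.449 -0.003]
```

View pics/c_left.png

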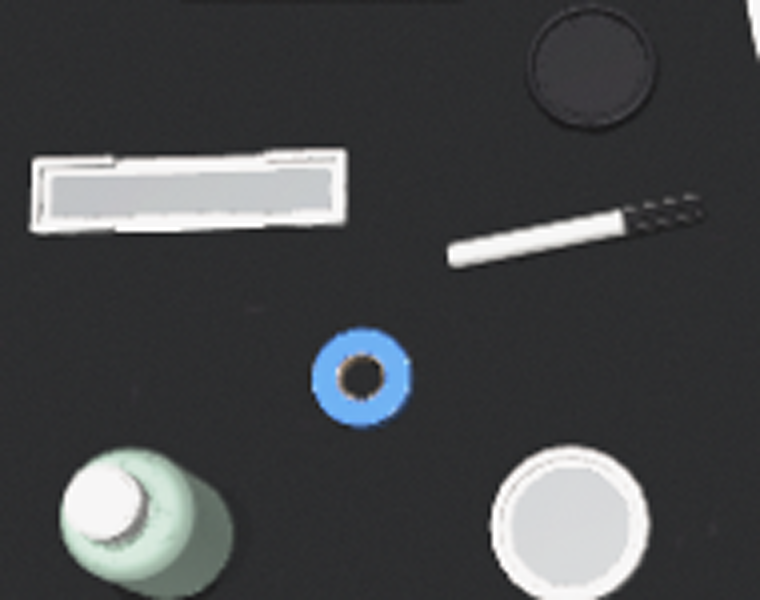

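View pics/c_right.png

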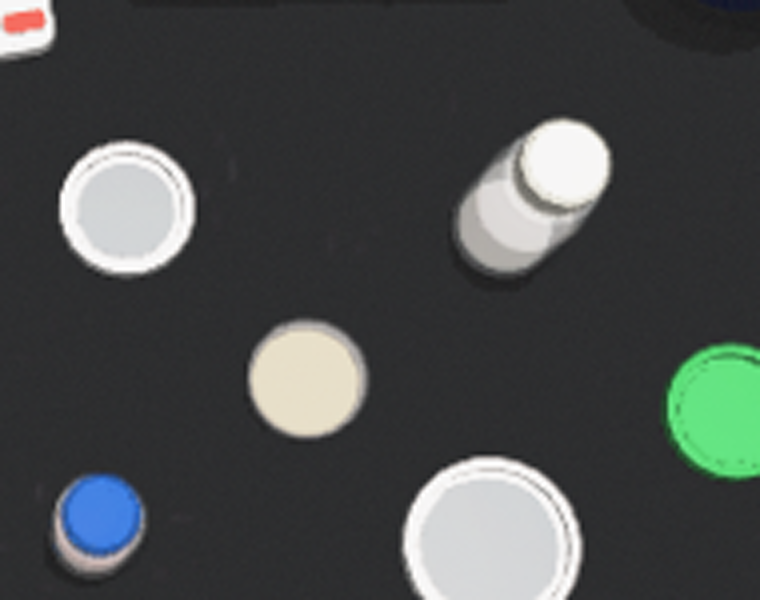

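```bash
cat > seg.py <<'E'
from h import *
def blob(im,x0,y0,x1,y1,fn):
    c=im[y0:y1,x0:x1].astype(int); m=fn(c).astype(np.uint8)
    n,l,s,ce=cv2.connectedComponentsWithStats(m); k=1+np.argmax(s[1:,4])
    m=(l==k).astype(np.uint8)
    cs,_=cv2.findContours(m,cv2.RETR_EXTERNAL,cv2.CHAIN_APPROX_NONE); c=max(cs,key=cv2.contourArea)
    return c[:,0,:]+[x0,y0]
def outline(im,n,box,fn,z):
    c=blob(im,*box,fn); return np.array([onz(n,u,v,z)[:2] for u,v in c])
def circ(im,n,box,fn,z):
    P=outline(im,n,box,fn,z)
    A=np.c_[2*P,np.ones(len(P))];s=np.linalg.lstsq(A,(P**2).sum(1),rcond=None)[0]
    r=np.sqrt(s[2]+s[0]**2+s[1]**2); return np.round([s[0],s[1],2*r+0.001],4)
lum=lambda t:(lambda c:c.min(2)>t)
blue=lambda c:(c[:,:,2]-c[:,:,0]>60)
E
python3 - <<'E'
from seg import *
t=np.load("pics/top0.npz")["im"]; s=np.load("pics/side0.npz")["im"]
print("top: x,y,diam")
print("sh",circ(t,"top",(330,165,385,220),lum(150),.011))
print("mh",circ(t,"top",(235,245,290,300),lum(150),.011))
print("lh",circ(t,"top",(418,245,475,305),lum(150),.011))
print("sb",circ(t,"top",(330,250,370,290),blue,.086))
print("mb",circ(t,"top",(440,160,485,215),lum(235),.129))
print("lb",circ(t,"top",(130,245,180,295),lum(225),.138))
print("tape",circ(t,"top",(190,215,230,255),blue,.014))
print("petri",circ(t,"top",(380,215,425,255),lum(110),.015))
P=outline(t,"top",(120,170,215,205),lum(120),.010); print("rest",cv2.minAreaRect(P.astype(np.float32)))
P=outline(t,"top",(225,180,300,210),lum(140),.008); print("markerwhite",cv2.minAreaRect(P.astype(np.float32)))
print("marker ends",onz("top",120+447/4,140+256/4,.007),onz("top",120+706/4,140+205/4,.007))
im=cv2.imread("pics/side0.png")
cv2.imwrite("pics/s_crop.png",cv2.resize(im[140:350,220:420],None,fx=2.8,fy=2.8,interpolation=cv2.INTER_CUBIC))
print("side")
print("sh",circ(s,"side",(345,245,385,275),lum(150),.011))
print("mh",circ(s,"side",(265,210,305,238),lum(150),.011))
print("lh",circ(s,"side",(283,305,338,348),lum(150),.011))
print("sb",circ(s,"side",(280,230,310,275),blue,.086))
E
```

```text
top: x,y,diam
sh [ 0.6185 -0.1073  0.0719]
mh [0.4429 0.0897 0.082 ]
lh [ 0.4392 -0.2999  0.0921]
sb [ 0.4411 -0.0907  0.0387]
mb [ 0.6132 -0.3153  0.0365]
lb [0.4335 0.2971 0.0337]
tape [0.5195 0.2019 0.0523]
petri [ 0.5256 -0.2029  0.062 ]
rest ((0.6202122569084167, 0.30119889974594116), (0.04341106489300728, 0.16914469003677368), 3.076917886734009)
markerwhite ((0.5977768898010254, 0.11360780149698257), (0.01309969648718834, 0.09492173045873642), 12.732856750488281)
marker ends [0.58676778 0.16001754 0.007     ] [0.61760671 0.02168527 0.007     ]
side
sh [ 0.6172 -0.1136  0.0773]
mh [0.4422 0.0823 0.0879]
lh [ 0.4383 -0.3051  0.0961]
sb [ 0.4399 -0.1033  0.049 ]
```

View pics/s_crop.png

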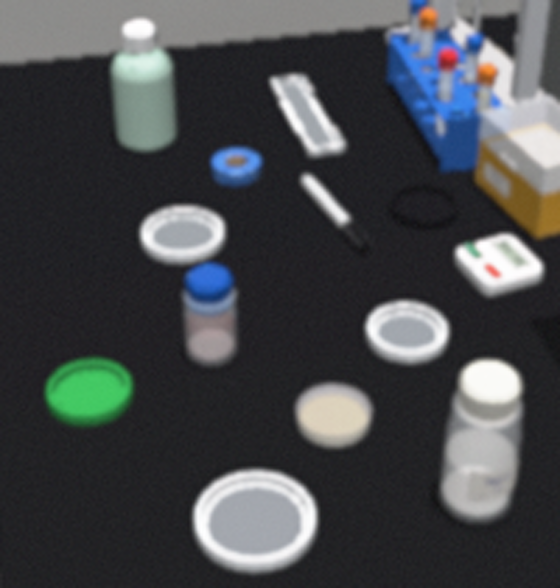

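```bash
cat >> h.py <<'E'
def plan(P,jaw=None,ref=None):
    """shift/turn in tool units from the current measured pose to TCP P, tool down, jaw dir angle (world, rad)"""
    o=bot.get_obs(); R0=R.from_quat(o["tool_rot"]); M=R0.as_matrix()
    if jaw is None: z=M[:,2].copy()
    else:
        z=np.array([np.cos(jaw),np.sin(jaw),0]); z=z if z@M[:,2]>0 else -z
    x=np.array([0,0,-1.]); z=z-x*(z@x); z/=np.linalg.norm(z); y=np.cross(z,x)
    R1=R.from_matrix(np.c_[x,y,z])
    d=M.T@(np.array(P)-o["eef_pos"])/.25; w=(R0.inv()*R1).as_rotvec()/.5
    print("eef",np.round(o["eef_pos"],4),"q",np.round(o["joint_pos"],2),"shift",np.round(d,3),"turn",np.round(w,3),"toolz",np.round(M[:,2],2))
E
python3 - <<'E'
from seg import *
t=np.load("pics/top0.npz")["im"]; s=np.load("pics/side0.npz")["im"]
for n,u,v,z in [("lb",145.7,265,.138),("mb",466.5,181,.129),("sb",350.2,268.5,.086)]: print(n,np.round(onz("top",u,v,z),4))
for th in(150,180,200,215): print(th,"mb",circ(t,"top",(440,160,485,215),lum(th),.129),"lb",circ(t,"top",(130,245,180,295),lum(th),.138))
for n,u,v,z in [("lb",220+139/2.8,140+29/2.8,.138),("mb",220+491/2.8,140+378/2.8,.129),("sb",220+210/2.8,140+277/2.8,.086)]: print("side",n,np.round(onz("side",u,v,z),4))
im=t[:,:,::-1]
a=cv2.resize(im[245:300,130:185],None,fx=7,fy=7,interpolation=cv2.INTER_CUBIC)
b=cv2.resize(im[160:215,435:490],None,fx=7,fy=7,interpolation=cv2.INTER_CUBIC)
cv2.imwrite("pics/caps.png",np.hstack([a,b]))
plan([.441,-.0907,.20])
E
```

```text
lb [0.4332 0.2955 0.138 ]
mb [ 0.6108 -0.3155  0.129 ]
sb [ 0.4404 -0.0915  0.086 ]
150 mb [ 0.584  -0.288   0.0492] lb [0.4278 0.2851 0.0595]
180 mb [ 0.6122 -0.3145  0.0418] lb [0.4284 0.2873 0.0543]
200 mb [ 0.612  -0.3145  0.0407] lb [0.4285 0.2883 0.051 ]
215 mb [ 0.6124 -0.3149  0.0395] lb [0.4307 0.2967 0.037 ]
side lb [0.4339 0.2832 0.138 ]
side mb [ 0.6118 -0.3176  0.129 ]
side sb [ 0.4428 -0.0977  0.086 ]
eef [ 0.214  -0.4513  0.2305] q [-1.13  0.24  0.    1.34  0.    1.57] shift [ 0.124  1.438 -0.914] turn [-0.    -0.004 -0.   ] toolz [ 0.43 -0.9  -0.  ]
```

View pics/caps.png

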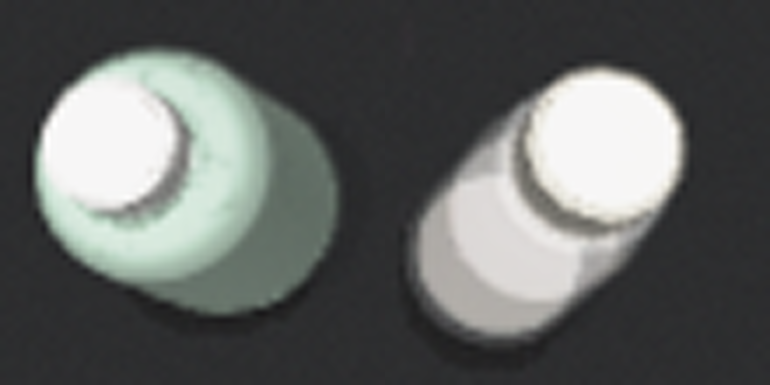

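Call:
apply_moves(targets=[0.02,0.12,-0.08,-0.15,0,0,1,0.04,0.28,-0.18,-0.35,0,0,1,0.05,0.42,-0.27,-0.55,0,0,1,0.06,0.56,-0.36,-0.75,0,0,1,0.06,0.68,-0.43,-0.925,0,0,1,0.06,0.72,-0.46,-0.925,0,0,1,0.06,0.72,-0.46,-0.925,0,0,1])

```text
clock: 0.68
eef_pos: [0.3285, -0.2679, 0.216]
tool_rot: [0.23, 0.669, -0.229, 0.669]
ft_force: [0.3, 0.4, 0.1]
grip_width: 0.0853
```

```bash
python3 -c "
from h import *
plan([.441,-.0907,.20],-.203)"
```

```text
eef [ 0.3285 -0.2679  0.216 ] q [-0.68  0.1  -0.21  1.26  0.    1.55] shift [ 0.065  0.836 -0.079] turn [-0.914 -0.002 -0.002] toolz [ 0.79 -0.61 -0.  ]
```

Call:
apply_moves(targets=[0.02,0.14,-0.013,-0.2,0,0,1,0.03,0.29,-0.026,-0.4,0,0,1,0.04,0.44,-0.04,-0.6,0,0,1,0.05,0.59,-0.055,-0.8,0,0,1,0.06,0.73,-0.07,-0.914,0,0,1,0.065,0.82,-0.079,-0.914,0,0,1,0.065,0.836,-0.079,-0.914,0,0,1,0.065,0.836,-0.079,-0.914,0,0,1])

```text
clock: 1.35
eef_pos: [0.4414, -0.0939, 0.1996]
tool_rot: [0.073, 0.704, -0.073, 0.703]
ft_force: [-0.2, -0.7, -0.2]
grip_width: 0.0856
```

```bash
python3 -c "
from h import *
plan([.4405,-.091,.064],-.203)"
```

```text
eef [ 0.4414 -0.0939  0.1996] q [-0.21  0.16 -0.18  1.23 -0.    1.57] shift [ 0.542  0.011 -0.006] turn [-0.008 -0.002  0.001] toolz [ 0.98 -0.21 -0.  ]
```

Call:
apply_moves(targets=[0.1,0,0,0,0,0,1,0.2,0,0,0,0,0,1,0.3,0,0,0,0,0,1,0.36,0,0,0,0,0,1,0.4,0,0,0,0,0,1,0.4,0,0,0,0,0,1])

```text
clock: 1.85
eef_pos: [0.4383, -0.0956, 0.0978]
tool_rot: [0.075, 0.705, -0.075, 0.701]
ft_force: [-0.3, -0.6, 0.4]
grip_width: 0.0858
```

```bash
python3 -c "
from h import *
plan([.4405,-.091,.064],-.203)
im,d=bot.camera('side');cv2.imwrite('pics/s1.png',cv2.resize(im[140:360,180:460,::-1],None,fx=2.8,fy=2.7))"
```

```text
eef [ 0.4383 -0.0956  0.0978] q [-0.21  0.25 -0.35  0.97 -0.    1.57] shift [0.135 0.02  0.006] turn [-0.017 -0.011  0.001] toolz [ 0.98 -0.21 -0.01]
```

View pics/s1.png

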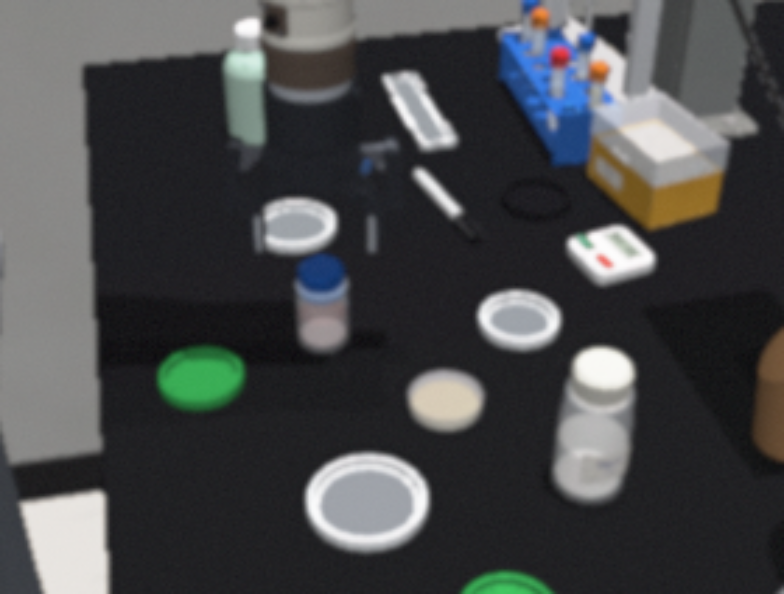

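Call:
apply_moves(targets=[0.0,0.018,0.006,0,-0.01,0,1,0,0.018,0.006,0,-0.01,0,1,0,0.018,0.006,0,-0.01,0,1])

```text
clock: 2.15
eef_pos: [0.4443, -0.0905, 0.1011]
tool_rot: [0.073, 0.701, -0.074, 0.706]
ft_force: [-0.2, -0.1, -0.2]
grip_width: 0.0854
```

```bash
python3 -c "
from h import *
plan([.4405,-.091,.064],-.203)
print(bot.get_obs()['joint_vel'])
print(proj('side',[.4383,-.0956,.12]),proj('side',[.4405,-.091,.12]))"
```

```text
eef [ 0.4443 -0.0905  0.1011] q [-0.2   0.25 -0.35  0.97 -0.    1.58] shift [ 0.148 -0.005 -0.016] turn [-0.012  0.015  0.   ] toolz [ 0.98 -0.21  0.01]
[ 3.75742820e-03  2.15234104e-03 -3.53311237e-03  8.84604926e-04
  8.65516106e-05  6.53638357e-04]
(np.float64(292.45888313094406), np.float64(227.08981875797116)) (np.float64(293.05469520139354), np.float64(225.86968309449534))
```

Call:
apply_moves(targets=[0.04,-0.002,-0.005,0,0.005,0,1,0.08,-0.004,-0.01,0,0.01,0,1,0.12,-0.004,-0.012,0,0.01,0,1,0.146,-0.004,-0.012,0,0.01,0,1,0.146,-0.004,-0.012,0,0.01,0,1,0.146,-0.004,-0.012,0,0.01,0,1])

```text
clock: 2.65
eef_pos: [0.4399, -0.0903, 0.0628]
tool_rot: [0.074, 0.704, -0.073, 0.703]
ft_force: [-1.2, 0.2, 0.1]
grip_width: 0.0851
```

```bash
python3 -c "
from h import *
plan([.4405,-.091,.064],-.203)
im,d=bot.camera('side');cv2.imwrite('pics/s2.png',cv2.resize(im[180:300,240:360,::-1],None,fx=5,fy=5))
plan([.4405,-.091,.064],-.203)"
```

```text
eef [ 0.4399 -0.0903  0.0628] q [-0.2   0.3  -0.4   0.88 -0.    1.58] shift [-0.005 -0.002  0.003] turn [-0.011 -0.004  0.   ] toolz [ 0.98 -0.21 -0.  ]
eef [ 0.4405 -0.0904  0.0633] q [-0.2   0.3  -0.4   0.88 -0.    1.58] shift [-0.003 -0.002  0.001] turn [-0.011 -0.001  0.   ] toolz [ 0.98 -0.21 -0.  ]
```

View pics/s2.png

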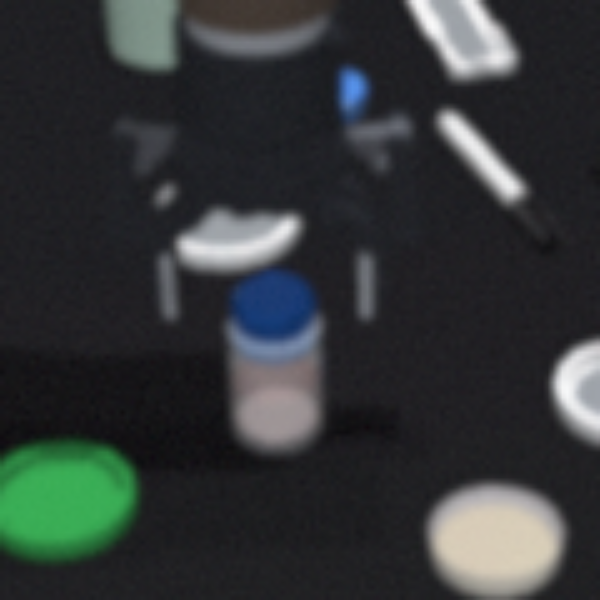

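The pads (169 and 366, row 285) straddle the blue cap (272,305) evenly. Closing.

Call:
apply_moves(targets=[0,0,0,0,0,0,0.5,0,0,0,0,0,0,0.2,0,0,0,0,0,0,0,0,0,0,0,0,0,0,0,0,0,0,0,0,0,0,0,0,0,0,0,0,0,0,0,0,0,0,0])

```text
clock: 3.28
eef_pos: [0.4418, -0.0907, 0.0644]
tool_rot: [0.073, 0.702, -0.074, 0.704]
ft_force: [0.1, -0.2, 5.9]
grip_width: 0.0398
```

Call:
apply_moves(targets=[-0.03,0,0,0,0,0,0,-0.08,0,0,0,0,0,0,-0.14,0,0,0,0,0,0,-0.2,0,0,0,0,0,0,-0.23,0,0,0,0,0,0,-0.24,0,0,0,0,0,0])

```text
clock: 3.78
eef_pos: [0.4409, -0.0905, 0.1246]
tool_rot: [0.074, 0.703, -0.074, 0.704]
ft_force: [0.0, -0.4, -1.2]
grip_width: 0.0397
```

```bash
python3 -c "
from h import *
plan([.6185,-.1073,.1250])
print(bot.get_obs()['ft_force'],bot.get_obs()['grip_width'])"
```

```text
eef [ 0.4409 -0.0905  0.1246] q [-0.2   0.22 -0.31  1.04  0.    1.58] shift [-0.001  0.081  0.709] turn [ 0.     0.003 -0.   ] toolz [ 0.98 -0.21  0.  ]
[ 0.04744529 -0.44450825 -1.15111846] 0.039717992088769
```

Call:
apply_moves(targets=[0,0.005,0.04,0,0,0,0,0,0.01,0.12,0,0,0,0,0,0.025,0.23,0,0,0,0,0,0.04,0.35,0,0,0,0,0,0.055,0.47,0,0,0,0,0,0.065,0.58,0,0,0,0,0,0.077,0.66,0,0,0,0,0,0.08,0.7,0,0,0,0,0,0.08,0.709,0,0,0,0,0,0.08,0.709,0,0,0,0,0,0.08,0.709,0,0,0,0])

```text
clock: 4.7
eef_pos: [0.617, -0.1074, 0.1222]
tool_rot: [0.074, 0.704, -0.074, 0.702]
ft_force: [-0.6, 0.7, -1.4]
grip_width: 0.0392
```

```bash
python3 -c "
from h import *
plan([.6185,-.1073,.0680])
im,d=bot.camera('side');cv2.imwrite('pics/s3.png',cv2.resize(im[180:300,300:420,::-1],None,fx=5,fy=5))
plan([.6185,-.1073,.0680])"
```

```text
eef [ 0.617  -0.1074  0.1222] q [-0.17  0.55  0.19  1.21 -0.    1.61] shift [0.217 0.002 0.006] turn [ 0.    -0.006  0.   ] toolz [ 0.98 -0.21 -0.  ]
eef [ 0.6169 -0.1074  0.1227] q [-0.17  0.55  0.19  1.21  0.    1.61] shift [0.219 0.002 0.007] turn [ 0.    -0.005  0.   ] toolz [ 0.98 -0.21 -0.  ]
```

View pics/s3.png

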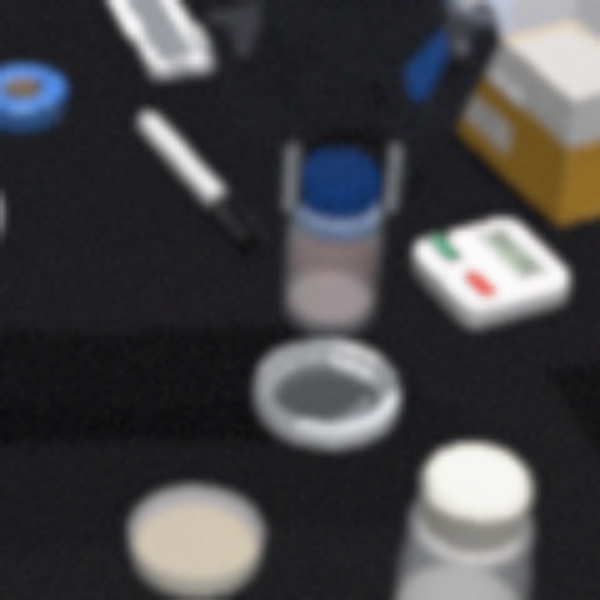

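Call:
apply_moves(targets=[0.03,0,0.003,0,0,0,0,0.08,0,0.006,0,0,0,0,0.13,0,0.006,0,0,0,0,0.165,0,0.006,0,0,0,0,0.185,0,0.006,0,0,0,0,0.195,0,0.006,0,0,0,0,0.195,0,0.006,0,0,0,0,0.195,0,0.006,0,0,0,0])

```text
clock: 5.42
eef_pos: [0.6198, -0.1079, 0.0752]
tool_rot: [0.074, 0.703, -0.074, 0.704]
ft_force: [0.3, 0.0, -1.2]
grip_width: 0.0398
```

```bash
python3 -c "
from h import *
plan([.6185,-.1073,.0675])
print(bot.get_obs()['ft_force'])"
```

```text
eef [ 0.6198 -0.1079  0.0752] q [-0.17  0.59  0.13  1.1   0.    1.61] shift [ 0.031  0.001 -0.006] turn [ 0.     0.001 -0.   ] toolz [ 0.98 -0.21  0.  ]
[ 3.47535674e-01  5.96400322e-04 -1.23945355e+00]
```

Call:
apply_moves(targets=[0.01,0,-0.004,0,0,0,0,0.02,0,-0.005,0,0,0,0,0.026,0,-0.005,0,0,0,0,0.03,0,-0.005,0,0,0,0,0.03,0,-0.005,0,0,0,0,0.03,0,-0.005,0,0,0,0])

```text
clock: 5.92
eef_pos: [0.6184, -0.1076, 0.0675]
tool_rot: [0.074, 0.703, -0.074, 0.703]
ft_force: [-0.8, 0.7, 1.5]
grip_width: 0.0402
```

Call:
apply_moves(targets=[0.001,0,0,0,0,0,0.55,0.001,0,0,0,0,0,0.7,0,0,0,0,0,0,1,0,0,0,0,0,0,1,0,0,0,0,0,0,1,-0.03,0,0,0,0,0,1,-0.1,0,0,0,0,0,1,-0.2,0,0,0,0,0,1,-0.32,0,0,0,0,0,1,-0.44,0,0,0,0,0,1,-0.5,0,0,0,0,0,1,-0.52,0,0,0,0,0,1])

```text
clock: 6.92
eef_pos: [0.6204, -0.108, 0.2022]
tool_rot: [0.073, 0.701, -0.074, 0.706]
ft_force: [0.2, 0.5, -0.5]
grip_width: 0.0855
```

```bash
python3 -c "
from h import *
import math
plan([.612,-.315,.2000],math.atan2(-.315,.612))
im,d=bot.camera('side');cv2.imwrite('pics/s4.png',cv2.resize(im[180:300,300:420,::-1],None,fx=5,fy=5))
"
```

```text
eef [ 0.6204 -0.108   0.2022] q [-0.17  0.51  0.32  1.38 -0.    1.61] shift [ 0.01  -0.817  0.139] turn [ 0.533  0.015 -0.003] toolz [ 0.98 -0.21  0.01]
```

View pics/s4.png

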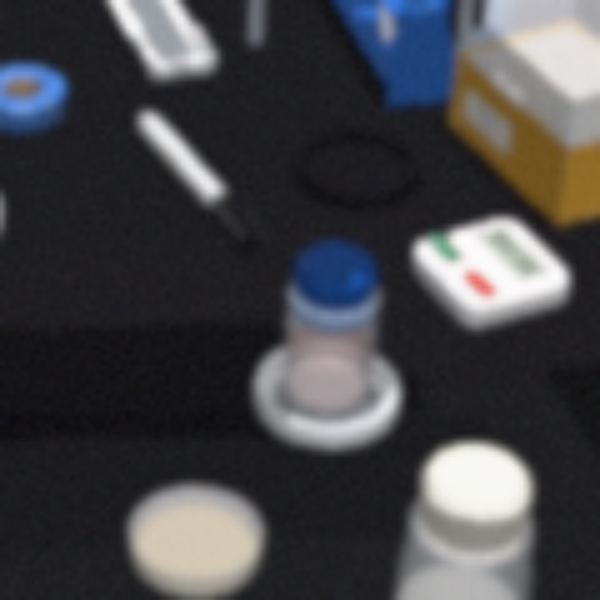

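The small bottle stands inside its holder. Now the medium bottle.

Call:
apply_moves(targets=[0,-0.06,0.01,0.05,0,0,1,0,-0.18,0.03,0.15,0,0,1,0.005,-0.32,0.055,0.25,0,0,1,0.01,-0.46,0.08,0.35,0,0,1,0.01,-0.6,0.1,0.45,0,0,1,0.01,-0.72,0.12,0.5,0,0,1,0.01,-0.79,0.135,0.533,0,0,1,0.01,-0.817,0.139,0.533,0,0,1,0.01,-0.817,0.139,0.533,0,0,1,0.01,-0.817,0.139,0.533,0,0,1])

```text
clock: 7.8
eef_pos: [0.6093, -0.3143, 0.1932]
tool_rot: [0.167, 0.688, -0.166, 0.686]
ft_force: [0.0, 0.1, 0.3]
grip_width: 0.0856
```

```bash
python3 -c "
from h import *
import math
plan([.612,-.315,.1070],math.atan2(-.315,.612))
im,d=bot.camera('top');cv2.imwrite('pics/t4.png',cv2.resize(im[130:250,400:520,::-1],None,fx=5,fy=5))
"
```

```text
eef [ 0.6093 -0.3143  0.1932] q [-0.48  0.65  0.53  1.46  0.    1.57] shift [0.345 0.002 0.012] turn [-0.    -0.006 -0.001] toolz [ 0.89 -0.46 -0.  ]
```

Call:
apply_moves(targets=[0.05,0,0.006,0,0,0,1,0.11,0,0.006,0,0,0,1,0.17,0,0.006,0,0,0,1,0.23,0,0.006,0,0,0,1,0.25,0,0.006,0,0,0,1,0.25,0,0.006,0,0,0,1,0.25,0,0.006,0,0,0,1])

```text
clock: 8.43
eef_pos: [0.6118, -0.3142, 0.1327]
tool_rot: [0.166, 0.687, -0.166, 0.687]
ft_force: [0.0, -0.1, 0.3]
grip_width: 0.0853
```

```bash
python3 -c "
from h import *
import math
plan([.612,-.315,.1070],math.atan2(-.315,.612))
im,d=bot.camera('side');cv2.imwrite('pics/s5.png',cv2.resize(im[220:340,330:450,::-1],None,fx=5,fy=5))
plan([.612,-.315,.1070],math.atan2(-.315,.612))
"
```

```text
eef [ 0.6118 -0.3142  0.1327] q [-0.47  0.67  0.42  1.32  0.    1.57] shift [ 0.103 -0.003  0.002] turn [ 0.004 -0.    -0.   ] toolz [ 0.89 -0.46 -0.  ]
eef [ 0.6121 -0.3147  0.1334] q [-0.47  0.67  0.42  1.32  0.    1.57] shift [ 0.106 -0.001 -0.   ] turn [ 0.003  0.003 -0.   ] toolz [ 0.89 -0.46  0.  ]
```

View pics/s5.png

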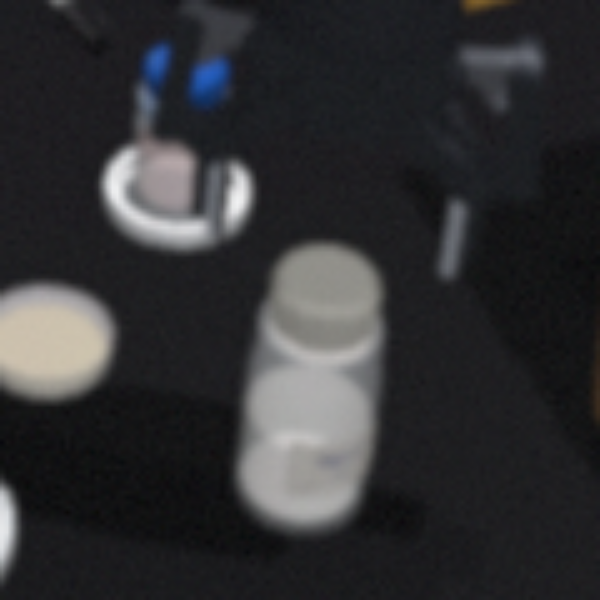

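Call:
apply_moves(targets=[0.03,-0.002,0,0,0,0,1,0.06,-0.002,0,0,0,0,1,0.09,-0.002,0,0,0,0,1,0.103,-0.002,0,0,0,0,1,0.103,-0.002,0,0,0,0,1,0.103,-0.002,0,0,0,0,1])

```text
clock: 8.98
eef_pos: [0.6108, -0.3157, 0.1059]
tool_rot: [0.167, 0.688, -0.166, 0.687]
ft_force: [0.5, -0.1, 0.9]
grip_width: 0.085
```

```bash
python3 -c "
from h import *
import math
plan([.612,-.315,.1070],math.atan2(-.315,.612))
im,d=bot.camera('side');cv2.imwrite('pics/s6.png',cv2.resize(im[220:340,330:450,::-1],None,fx=5,fy=5))
"
```

```text
eef [ 0.6108 -0.3157  0.1059] q [-0.48  0.69  0.38  1.26  0.    1.57] shift [-0.004  0.005  0.003] turn [ 0.    -0.002 -0.   ] toolz [ 0.89 -0.46 -0.  ]
```

View pics/s6.png

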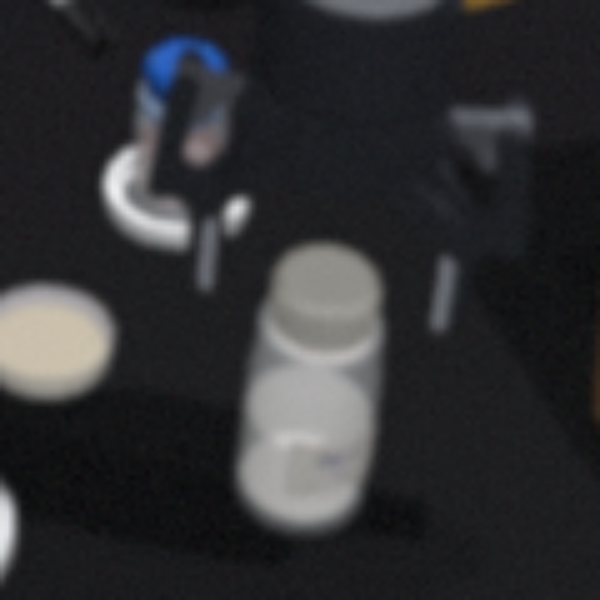

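The pads straddle the off-white cap (328,285). Closing, then lifting.

Call:
apply_moves(targets=[0,0.002,0,0,0,0,0.5,0,0.002,0,0,0,0,0.2,0,0.002,0,0,0,0,0,0,0.002,0,0,0,0,0,0,0.002,0,0,0,0,0,0,0.002,0,0,0,0,0,0,0.002,0,0,0,0,0])

```text
clock: 9.62
eef_pos: [0.612, -0.3157, 0.1074]
tool_rot: [0.166, 0.687, -0.167, 0.688]
ft_force: [0.6, 0.3, 4.3]
grip_width: 0.0411
```

Call:
apply_moves(targets=[-0.03,0,0,0,0,0,0,-0.08,0,0,0,0,0,0,-0.15,0,0,0,0,0,0,-0.22,0,0,0,0,0,0,-0.3,0,0,0,0,0,0,-0.36,0,0,0,0,0,0,-0.4,0,0,0,0,0,0,-0.4,0,0,0,0,0,0])

```text
clock: 10.28
eef_pos: [0.6122, -0.3157, 0.209]
tool_rot: [0.166, 0.686, -0.167, 0.688]
ft_force: [-0.1, -0.3, -1.3]
grip_width: 0.041
```

```bash
python3 -c "
from h import *
import math
plan([.53,-.12,.2050],-.3)
print(bot.get_obs()['ft_force'],bot.get_obs()['grip_width'])
im,d=bot.camera('side');cv2.imwrite('pics/s7.png',cv2.resize(im[180:340,300:460,::-1],None,fx=3.5,fy=3.5))
"
```

```text
eef [ 0.6122 -0.3157  0.209 ] q [-0.48  0.64  0.57  1.49  0.    1.57] shift [ 0.014  0.546 -0.65 ] turn [-0.35   0.007  0.   ] toolz [ 0.89 -0.46  0.  ]
[-0.14699771 -0.29869577 -1.31693089] 0.041008495692954554
```

View pics/s7.png

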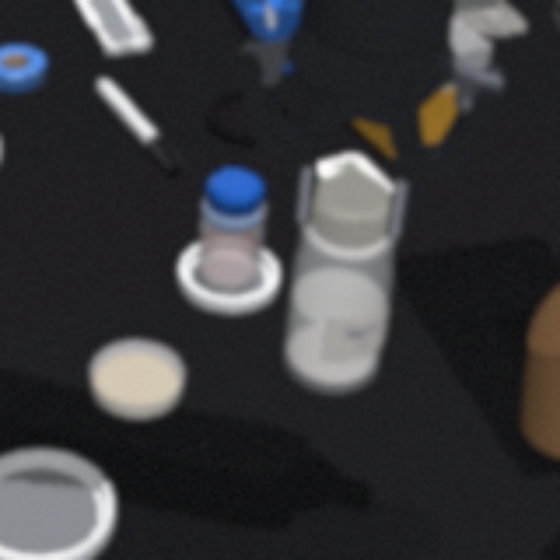

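```bash
python3 -c "
from h import *
plan([.50,-.12,.2100],-.24)
"
```

```text
eef [ 0.6117 -0.3155  0.2072] q [-0.48  0.65  0.57  1.49 -0.    1.57] shift [-0.012  0.491 -0.755] turn [-0.47   0.003  0.   ] toolz [ 0.89 -0.46  0.  ]
```

Call:
apply_moves(targets=[0,0.02,-0.035,-0.02,0,0,0,0,0.07,-0.11,-0.07,0,0,0,0,0.14,-0.21,-0.13,0,0,0,0,0.21,-0.32,-0.2,0,0,0,0,0.28,-0.43,-0.27,0,0,0,0,0.35,-0.54,-0.34,0,0,0,-0.01,0.42,-0.64,-0.4,0,0,0,-0.01,0.465,-0.715,-0.45,0,0,0,-0.01,0.485,-0.75,-0.47,0,0,0,-0.01,0.49,-0.755,-0.47,0,0,0])

```text
clock: 11.17
eef_pos: [0.4976, -0.1184, 0.208]
tool_rot: [0.084, 0.703, -0.084, 0.701]
ft_force: [-0.6, -0.2, -1.8]
grip_width: 0.0412
```

```bash
python3 -c "
from h import *
plan([.443,.0897,.2100],.2)
"
```

```text
eef [ 0.4976 -0.1184  0.208 ] q [-0.23  0.28 -0.01  1.29  0.    1.58] shift [-0.007  0.757 -0.409] turn [-0.876 -0.006 -0.002] toolz [ 0.97 -0.24 -0.  ]
```

Call:
apply_moves(targets=[0,0.04,-0.02,-0.04,0,0,0,0,0.11,-0.06,-0.12,0,0,0,0,0.21,-0.11,-0.23,0,0,0,0,0.32,-0.17,-0.35,0,0,0,0,0.43,-0.23,-0.48,0,0,0,0,0.54,-0.29,-0.62,0,0,0,-0.005,0.65,-0.35,-0.74,0,0,0,-0.005,0.72,-0.39,-0.83,0,0,0,-0.005,0.75,-0.405,-0.876,0,0,0,-0.005,0.757,-0.409,-0.876,0,0,0,-0.005,0.757,-0.409,-0.876,0,0,0])

```text
clock: 12.08
eef_pos: [0.4457, 0.0879, 0.21]
tool_rot: [-0.07, 0.704, 0.07, 0.704]
ft_force: [-0.5, -0.3, -2.1]
grip_width: 0.0408
```

```bash
python3 -c "
from h import *
plan([.443,.0897,.1110],.2)
"
```

```text
eef [0.4457 0.0879 0.21  ] q [ 0.2   0.16 -0.15  1.26 -0.    1.57] shift [ 0.396  0.009 -0.009] turn [-0.005 -0.     0.001] toolz [ 0.98  0.2  -0.  ]
```

Call:
apply_moves(targets=[0.04,0.003,-0.004,0,0,0,0,0.11,0.003,-0.004,0,0,0,0,0.18,0.003,-0.004,0,0,0,0,0.25,0.003,-0.004,0,0,0,0,0.31,0.003,-0.004,0,0,0,0,0.34,0.003,-0.004,0,0,0,0,0.35,0.003,-0.004,0,0,0,0,0.35,0.003,-0.004,0,0,0,0,0.35,0.003,-0.004,0,0,0,0])

```text
clock: 12.83
eef_pos: [0.445, 0.0882, 0.1234]
tool_rot: [-0.069, 0.703, 0.069, 0.704]
ft_force: [0.1, 0.2, -1.0]
grip_width: 0.0408
```

```bash
python3 -c "
from h import *
plan([.443,.0897,.1105],.2)
im,d=bot.camera('side');cv2.imwrite('pics/s8.png',cv2.resize(im[150:270,230:350,::-1],None,fx=5,fy=5))
plan([.443,.0897,.1105],.2)
"
```

```text
eef [0.445  0.0882 0.1234] q [ 0.2   0.23 -0.31  1.03 -0.    1.57] shift [ 0.052  0.007 -0.007] turn [-0.006  0.002  0.   ] toolz [0.98 0.2  0.  ]
eef [0.4451 0.0884 0.1237] q [ 0.2   0.23 -0.31  1.03 -0.    1.57] shift [ 0.053  0.007 -0.007] turn [-0.006  0.004  0.   ] toolz [0.98 0.2  0.  ]
```

View pics/s8.png

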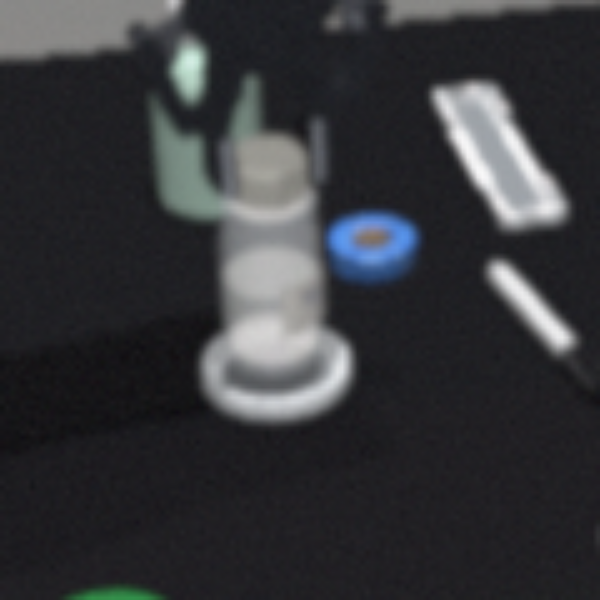

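Call:
apply_moves(targets=[0.012,0.004,-0.005,0,0,0,0,0.024,0.004,-0.005,0,0,0,0,0.036,0.004,-0.005,0,0,0,0,0.046,0.004,-0.005,0,0,0,0,0.052,0.004,-0.005,0,0,0,0,0.052,0.004,-0.005,0,0,0,0,0.052,0.004,-0.005,0,0,0,0])

```text
clock: 13.47
eef_pos: [0.4427, 0.0894, 0.1103]
tool_rot: [-0.07, 0.704, 0.07, 0.704]
ft_force: [-1.2, -2.2, 4.9]
grip_width: 0.0411
```

Contact: the force went from −1 to about +5 N. Releasing and rising.

Call:
apply_moves(targets=[0,0,0,0,0,0,0.55,0,0,0,0,0,0,0.7,0,0,0,0,0,0,1,0,0,0,0,0,0,1,0,0,0,0,0,0,1,-0.03,0,0,0,0,0,1,-0.1,0,0,0,0,0,1,-0.2,0,0,0,0,0,1,-0.32,0,0,0,0,0,1,-0.4,0,0,0,0,0,1,-0.42,0,0,0,0,0,1,-0.42,0,0,0,0,0,1])

```text
clock: 14.47
eef_pos: [0.444, 0.0896, 0.2169]
tool_rot: [-0.07, 0.702, 0.07, 0.705]
ft_force: [-0.4, 0.6, -0.7]
grip_width: 0.0857
```

```bash
python3 -c "
from h import *
plan([.433,.296,.2100],.6)
im,d=bot.camera('side');cv2.imwrite('pics/s9.png',cv2.resize(im[150:270,230:350,::-1],None,fx=5,fy=5))
"
```

```text
eef [0.444  0.0896 0.2169] q [ 0.2   0.15 -0.14  1.27  0.    1.57] shift [0.028 0.818 0.119] turn [-0.804  0.009  0.002] toolz [0.98 0.2  0.  ]
```

View pics/s9.png

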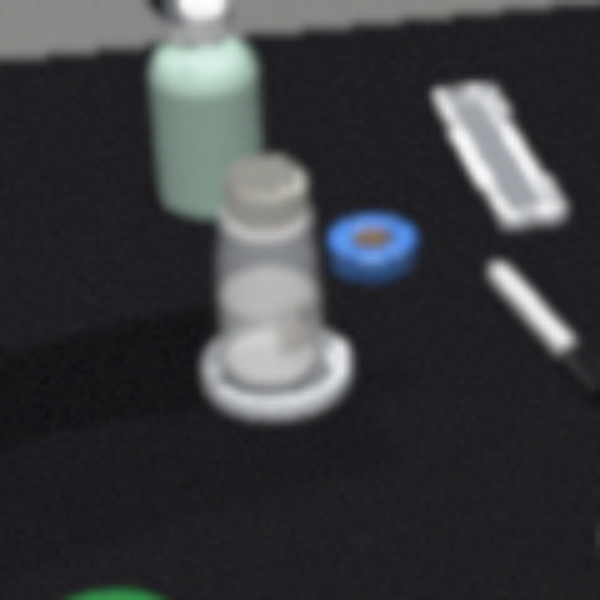

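The medium bottle is seated inside its rim. Now the large bottle.

Call:
apply_moves(targets=[0,0.06,0.01,-0.05,0,0,1,0,0.18,0.03,-0.17,0,0,1,0.005,0.32,0.05,-0.3,0,0,1,0.01,0.46,0.07,-0.45,0,0,1,0.015,0.6,0.09,-0.6,0,0,1,0.02,0.72,0.105,-0.72,0,0,1,0.025,0.79,0.115,-0.8,0,0,1,0.028,0.818,0.119,-0.804,0,0,1,0.028,0.818,0.119,-0.804,0,0,1,0.028,0.818,0.119,-0.804,0,0,1])

```text
clock: 15.35
eef_pos: [0.4309, 0.2947, 0.2065]
tool_rot: [-0.209, 0.677, 0.208, 0.675]
ft_force: [0.4, -0.9, 0.3]
grip_width: 0.0855
```

```bash
python3 -c "
from h import *
plan([.433,.296,.1450],.6)
"
```

```text
eef [0.4309 0.2947 0.2065] q [ 0.6   0.3   0.02  1.29 -0.    1.57] shift [ 0.246 -0.     0.01 ] turn [-0.001 -0.006  0.001] toolz [ 0.83  0.56 -0.  ]
```

Call:
apply_moves(targets=[0.04,0,0.004,0,0,0,1,0.1,0,0.005,0,0,0,1,0.16,0,0.005,0,0,0,1,0.22,0,0.005,0,0,0,1,0.246,0,0.005,0,0,0,1,0.246,0,0.005,0,0,0,1,0.246,0,0.005,0,0,0,1])

```text
clock: 15.93
eef_pos: [0.4327, 0.2954, 0.1461]
tool_rot: [-0.209, 0.676, 0.208, 0.675]
ft_force: [-0.3, -0.7, 0.4]
grip_width: 0.0852
```

```bash
python3 -c "
from h import *
plan([.433,.296,.1160],.6)
im,d=bot.camera('side');cv2.imwrite('pics/s10.png',cv2.resize(im[110:230,210:330,::-1],None,fx=5,fy=5))
plan([.433,.296,.1160],.6)
"
```

```text
eef [0.4327 0.2954 0.1461] q [ 0.6   0.34 -0.09  1.15 -0.    1.57] shift [0.121 0.001 0.002] turn [-0.003 -0.002  0.   ] toolz [ 0.83  0.56 -0.  ]
eef [0.4331 0.296  0.1468] q [ 0.6   0.34 -0.09  1.15 -0.    1.57] shift [ 0.123  0.    -0.   ] turn [-0.002  0.001  0.   ] toolz [0.83 0.56 0.  ]
```

View pics/s10.png

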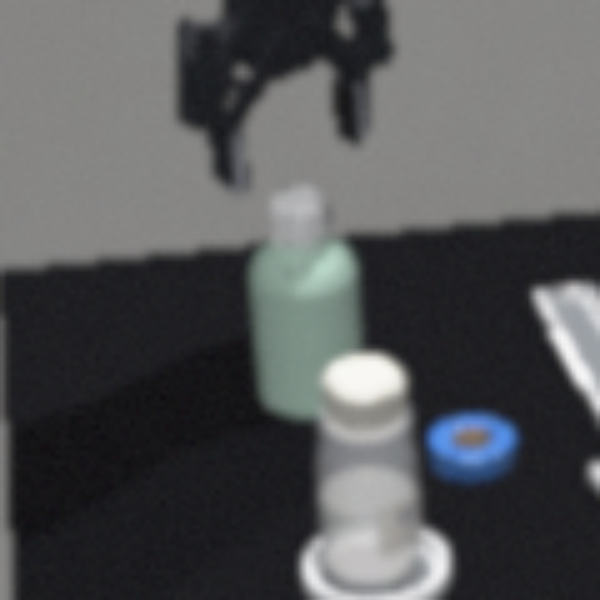

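Call:
apply_moves(targets=[0.03,0,0,0,0,0,1,0.06,0,0,0,0,0,1,0.09,0,0,0,0,0,1,0.115,0,0,0,0,0,1,0.121,0,0,0,0,0,1,0.121,0,0,0,0,0,1,0.121,0,0,0,0,0,1])

```text
clock: 16.57
eef_pos: [0.4326, 0.2964, 0.1158]
tool_rot: [-0.209, 0.676, 0.209, 0.675]
ft_force: [0.6, -1.4, -0.4]
grip_width: 0.0854
```

```bash
python3 -c "
from h import *
plan([.433,.296,.1160],.6)
im,d=bot.camera('side');cv2.imwrite('pics/s11.png',cv2.resize(im[110:230,210:330,::-1],None,fx=5,fy=5))
"
```

```text
eef [0.4326 0.2964 0.1158] q [ 0.6   0.37 -0.13  1.07  0.    1.57] shift [-0.001 -0.002  0.   ] turn [ 0.    -0.001 -0.   ] toolz [ 0.83  0.56 -0.  ]
```

View pics/s11.png

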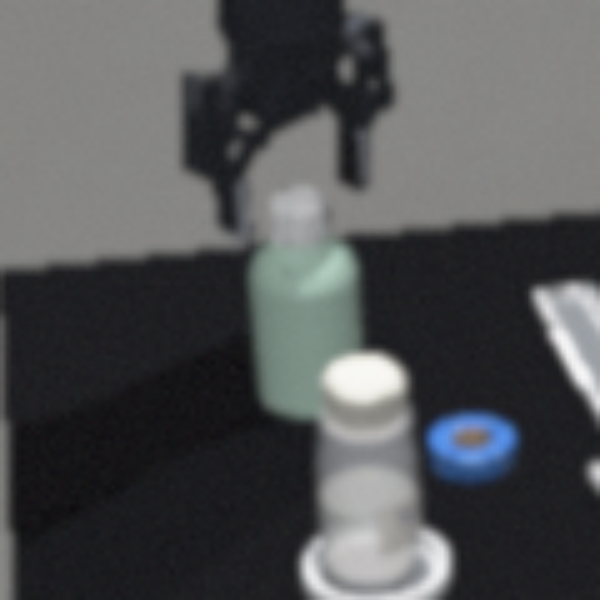

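Call:
apply_moves(targets=[0,0,0,0,0,0,0.5,0,0,0,0,0,0,0.2,0,0,0,0,0,0,0,0,0,0,0,0,0,0,0,0,0,0,0,0,0,0,0,0,0,0,0,0,0,0,0,0,0,0,0,0,0,0,0,0,0,0])

```text
clock: 17.28
eef_pos: [0.4332, 0.2968, 0.1167]
tool_rot: [-0.209, 0.675, 0.209, 0.676]
ft_force: [0.5, -0.1, 4.0]
grip_width: 0.0327
```

Call:
apply_moves(targets=[-0.03,0,0,0,0,0,0,-0.08,0,0,0,0,0,0,-0.16,0,0,0,0,0,0,-0.24,0,0,0,0,0,0,-0.33,0,0,0,0,0,0,-0.42,0,0,0,0,0,0,-0.51,0,0,0,0,0,0,-0.57,0,0,0,0,0,0,-0.6,0,0,0,0,0,0,-0.61,0,0,0,0,0,0,-0.61,0,0,0,0,0,0])

```text
clock: 18.2
eef_pos: [0.4323, 0.2961, 0.2679]
tool_rot: [-0.209, 0.676, 0.209, 0.675]
ft_force: [-0.1, 0.4, -3.9]
grip_width: 0.0329
```

```bash
python3 -c "
from h import *
plan([.38,.09,.2680],.2)
print(bot.get_obs()['ft_force'],bot.get_obs()['grip_width'])
im,d=bot.camera('side');cv2.imwrite('pics/s12.png',cv2.resize(im[40:240,180:380,::-1],None,fx=3,fy=3))
"
```

```text
eef [0.4323 0.2961 0.2679] q [0.6  0.28 0.15 1.44 0.   1.57] shift [ 0.001 -0.563 -0.638] turn [ 0.8   -0.003  0.001] toolz [ 0.83  0.56 -0.  ]
[-0.05125589  0.37464247 -3.89972559] 0.032945094063472916
```

View pics/s12.png

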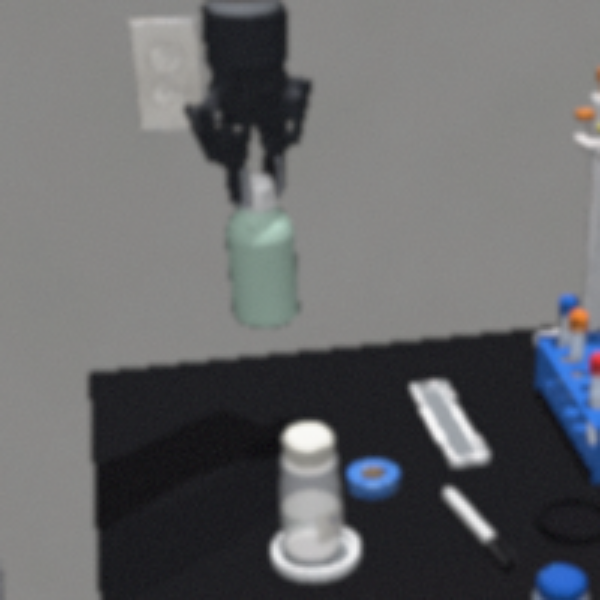

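```bash
python3 -c "
from h import *
plan([.36,.09,.2700],.2)
"
```

```text
eef [0.432  0.2959 0.2672] q [0.6  0.28 0.15 1.44 0.   1.57] shift [-0.009 -0.517 -0.703] turn [ 0.8   -0.005  0.001] toolz [ 0.83  0.56 -0.  ]
```

Call:
apply_moves(targets=[0,-0.02,-0.03,0.03,0,0,0,0,-0.06,-0.085,0.1,0,0,0,0,-0.12,-0.17,0.2,0,0,0,-0.005,-0.19,-0.26,0.3,0,0,0,-0.005,-0.26,-0.36,0.4,0,0,0,-0.005,-0.33,-0.45,0.51,0,0,0,-0.01,-0.4,-0.545,0.62,0,0,0,-0.01,-0.46,-0.625,0.71,0,0,0,-0.01,-0.5,-0.68,0.77,0,0,0,-0.01,-0.515,-0.7,0.8,0,0,0,-0.01,-0.517,-0.703,0.8,0,0,0,-0.01,-0.517,-0.703,0.8,0,0,0])

```text
clock: 19.25
eef_pos: [0.3603, 0.0904, 0.2707]
tool_rot: [-0.07, 0.704, 0.071, 0.703]
ft_force: [-0.3, -0.0, -5.3]
grip_width: 0.0327
```

```bash
python3 -c "
from h import *
plan([.40,-.11,.2500],-.2)
"
```

```text
eef [0.3603 0.0904 0.2707] q [ 0.25 -0.03 -0.2   1.4   0.    1.62] shift [ 0.082 -0.817 -0.003] turn [ 0.799 -0.001 -0.001] toolz [ 0.98  0.2  -0.  ]
```

Call:
apply_moves(targets=[0,-0.03,0,0.03,0,0,0,0.005,-0.1,0,0.1,0,0,0,0.015,-0.19,0,0.19,0,0,0,0.025,-0.3,0,0.29,0,0,0,0.035,-0.41,0,0.4,0,0,0,0.05,-0.52,0,0.51,0,0,0,0.06,-0.63,0,0.62,0,0,0,0.07,-0.72,0,0.71,0,0,0,0.08,-0.79,0,0.77,0,0,0,0.082,-0.815,0,0.8,0,0,0,0.082,-0.817,0,0.8,0,0,0])

```text
clock: 20.17
eef_pos: [0.4017, -0.1106, 0.2499]
tool_rot: [0.071, 0.704, -0.071, 0.703]
ft_force: [0.1, -0.2, -3.3]
grip_width: 0.0326
```

```bash
python3 -c "
from h import *
plan([.4392,-.300,.1900],-.6)
"
```

```text
eef [ 0.4017 -0.1106  0.2499] q [-0.27  0.07 -0.15  1.35 -0.    1.5 ] shift [ 0.239 -0.712  0.299] turn [ 0.797 -0.002  0.001] toolz [ 0.98 -0.2  -0.  ]
```

Call:
apply_moves(targets=[0.01,-0.03,0.01,0.03,0,0,0,0.03,-0.09,0.04,0.1,0,0,0,0.06,-0.17,0.07,0.19,0,0,0,0.09,-0.26,0.11,0.29,0,0,0,0.12,-0.36,0.15,0.4,0,0,0,0.15,-0.46,0.19,0.51,0,0,0,0.185,-0.55,0.23,0.62,0,0,0,0.21,-0.63,0.265,0.71,0,0,0,0.23,-0.69,0.29,0.77,0,0,0,0.239,-0.71,0.299,0.797,0,0,0,0.239,-0.712,0.299,0.797,0,0,0,0.239,-0.712,0.299,0.797,0,0,0])

```text
clock: 21.17
eef_pos: [0.439, -0.2981, 0.1906]
tool_rot: [0.208, 0.676, -0.208, 0.675]
ft_force: [-1.0, 0.6, -4.3]
grip_width: 0.0329
```

```bash
python3 -c "
from h import *
plan([.4392,-.300,.1320],-.6)
"
```

```text
eef [ 0.439  -0.2981  0.1906] q [-0.6   0.32  0.01  1.26  0.    1.57] shift [ 0.235 -0.006  0.006] turn [ 0.005 -0.003 -0.001] toolz [ 0.83 -0.56 -0.  ]
```

Call:
apply_moves(targets=[0.03,-0.002,0.003,0,0,0,0,0.08,-0.004,0.004,0,0,0,0,0.13,-0.004,0.004,0,0,0,0,0.18,-0.004,0.004,0,0,0,0,0.215,-0.004,0.004,0,0,0,0,0.235,-0.004,0.004,0,0,0,0,0.235,-0.004,0.004,0,0,0,0,0.235,-0.004,0.004,0,0,0,0])

```text
clock: 21.83
eef_pos: [0.4394, -0.3001, 0.1323]
tool_rot: [0.208, 0.676, -0.208, 0.676]
ft_force: [-0.3, -0.5, -3.4]
grip_width: 0.0325
```

```bash
python3 -c "
from h import *
im,d=bot.camera('side');cv2.imwrite('pics/s13.png',cv2.resize(im[230:370,250:390,::-1],None,fx=4,fy=4))
plan([.4392,-.300,.1195],-.6)
"
```

```text
eef [ 0.4398 -0.3004  0.1327] q [-0.6   0.37 -0.09  1.12  0.    1.57] shift [ 0.053  0.    -0.003] turn [ 0.004  0.002 -0.   ] toolz [ 0.83 -0.56  0.  ]
```

View pics/s13.png

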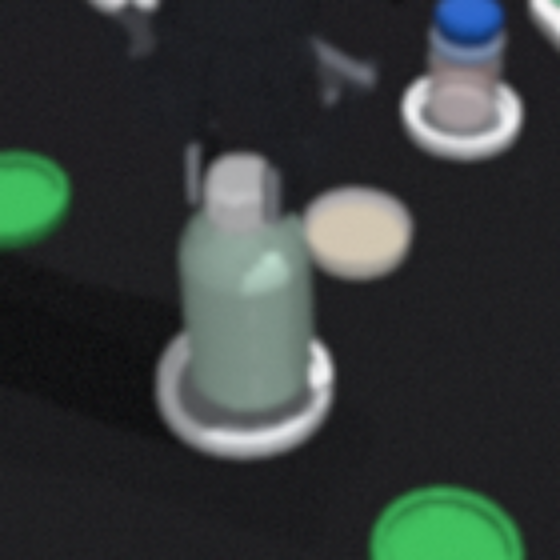

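The large bottle is centred over its holder. Lowering the last 13 mm.

Call:
apply_moves(targets=[0.012,0,-0.002,0,0,0,0,0.024,0,-0.002,0,0,0,0,0.036,0,-0.002,0,0,0,0,0.046,0,-0.002,0,0,0,0,0.052,0,-0.002,0,0,0,0,0.052,0,-0.002,0,0,0,0,0.052,0,-0.002,0,0,0,0])

```text
clock: 22.47
eef_pos: [0.4391, -0.3002, 0.1197]
tool_rot: [0.208, 0.675, -0.208, 0.676]
ft_force: [-1.0, 2.2, 2.1]
grip_width: 0.0327
```

Call:
apply_moves(targets=[0,0,0,0,0,0,0.45,0,0,0,0,0,0,0.7,0,0,0,0,0,0,1,0,0,0,0,0,0,1,0,0,0,0,0,0,1,-0.03,0,0,0,0,0,1,-0.1,0,0,0,0,0,1,-0.2,0,0,0,0,0,1,-0.32,0,0,0,0,0,1,-0.4,0,0,0,0,0,1,-0.42,0,0,0,0,0,1,-0.42,0,0,0,0,0,1])

```text
clock: 23.47
eef_pos: [0.44, -0.3009, 0.2264]
tool_rot: [0.208, 0.674, -0.209, 0.677]
ft_force: [0.1, -0.3, -0.3]
grip_width: 0.0851
```

```bash
python3 -c "
from h import *
im,d=bot.camera('side');cv2.imwrite('pics/s14.png',cv2.resize(im[230:370,250:390,::-1],None,fx=4,fy=4))
plan([.53,-.06,.22],-.1)
"
```

```text
eef [ 0.4392 -0.3003  0.2246] q [-0.6   0.31  0.08  1.34 -0.    1.57] shift [ 0.018  0.999 -0.241] turn [-0.997  0.003  0.001] toolz [ 0.83 -0.56  0.  ]
```

View pics/s14.png

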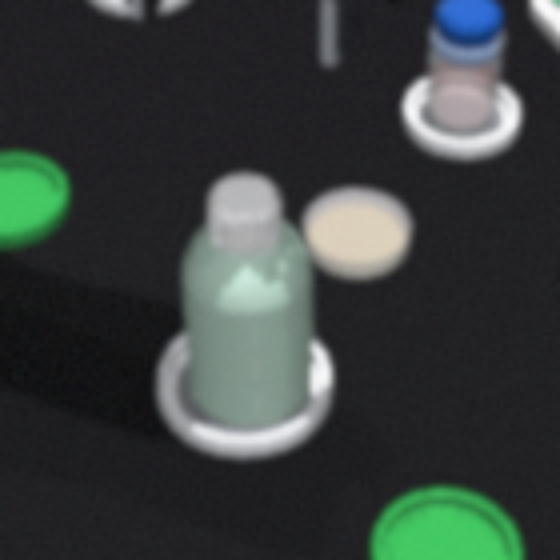

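Call:
apply_moves(targets=[0,0.06,-0.015,-0.06,0,0,1,0.005,0.18,-0.04,-0.18,0,0,1,0.01,0.32,-0.075,-0.32,0,0,1,0.01,0.46,-0.11,-0.46,0,0,1,0.015,0.61,-0.145,-0.61,0,0,1,0.018,0.75,-0.18,-0.75,0,0,1,0.018,0.88,-0.21,-0.88,0,0,1,0.018,0.97,-0.235,-0.97,0,0,1,0.018,0.999,-0.241,-0.997,0,0,1])

```text
clock: 24.27
eef_pos: [0.5295, -0.0563, 0.2173]
tool_rot: [0.034, 0.708, -0.033, 0.705]
ft_force: [-0.1, -0.5, -0.2]
grip_width: 0.0854
```

```bash
python3 -c "
from h import *
plan([.602,.091,.15],.22)
"
```

```text
eef [ 0.5295 -0.0563  0.2173] q [-0.11  0.31  0.07  1.33  0.    1.56] shift [0.269 0.613 0.234] turn [-0.628 -0.007 -0.003] toolz [ 1.   -0.09 -0.  ]
```

Call:
apply_moves(targets=[0.02,0.06,0.025,-0.06,0,0,1,0.06,0.16,0.07,-0.17,0,0,1,0.11,0.28,0.11,-0.3,0,0,1,0.16,0.4,0.15,-0.42,0,0,1,0.21,0.5,0.19,-0.52,0,0,1,0.25,0.58,0.22,-0.6,0,0,1,0.269,0.613,0.234,-0.628,0,0,1,0.269,0.613,0.234,-0.628,0,0,1])

```text
clock: 24.93
eef_pos: [0.6022, 0.0877, 0.1491]
tool_rot: [-0.076, 0.705, 0.076, 0.701]
ft_force: [-1.1, -0.8, 0.6]
grip_width: 0.0851
```

```bash
python3 -c "
from h import *
plan([.602,.091,.05],.22)
im,d=bot.camera('top');cv2.imwrite('pics/t15.png',cv2.resize(im[130:250,150:350,::-1],None,fx=4,fy=4))
im,d=bot.camera('side');cv2.imwrite('pics/s15.png',cv2.resize(im[140:260,300:420,::-1],None,fx=4,fy=4))
"
```

```text
eef [0.6022 0.0877 0.1491] q [ 0.14  0.5   0.17  1.25 -0.    1.5 ] shift [0.396 0.013 0.004] turn [-0.009 -0.011 -0.001] toolz [ 0.98  0.21 -0.01]
```

View pics/s15.png

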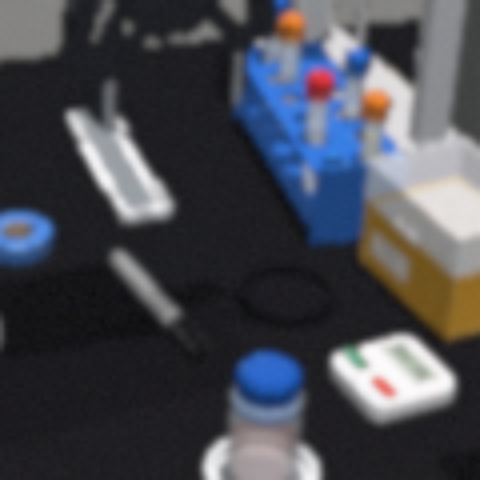

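View pics/t15.png

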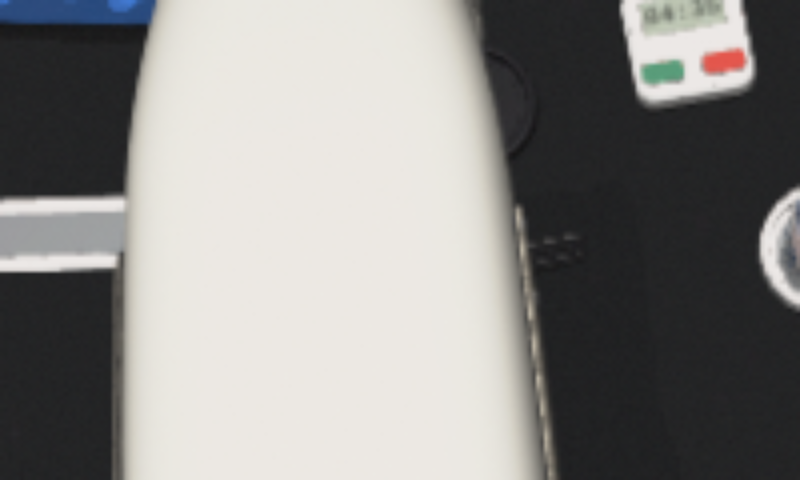

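```bash
python3 -c "
from h import *
print(onz('top',268,156,.011),onz('top',268,172,.011))
"
```

```text
[0.6946721  0.08546291 0.011     ] [0.65845839 0.08424079 0.011     ]
```

Call:
apply_moves(targets=[0.08,0.005,0.002,0,0,0,0.5,0.16,0.005,0.002,0,0,0,0.5,0.24,0.005,0.002,0,0,0,0.5,0.32,0.005,0.002,0,0,0,0.5,0.36,0.005,0.002,0,0,0,0.5,0.38,0.005,0.002,0,0,0,0.5,0.38,0.005,0.002,0,0,0,0.5])

```text
clock: 25.62
eef_pos: [0.6029, 0.0869, 0.0569]
tool_rot: [-0.075, 0.704, 0.075, 0.703]
ft_force: [-0.2, 0.3, -1.2]
grip_width: 0.0427
```

```bash
python3 -c "
from h import *
im,d=bot.camera('side');cv2.imwrite('pics/s16.png',cv2.resize(im[160:260,300:400,::-1],None,fx=6,fy=6))
plan([.602,.091,.005],.22)
for y in (.091,):
  for z in (.0,.02,.05): print(z,(np.array(proj('side',[.602,.091,z]))-[300,160])*6)
"
```

```text
eef [0.6038 0.0873 0.058 ] q [ 0.14  0.58  0.04  1.04 -0.    1.5 ] shift [ 0.212  0.016 -0.004] turn [-0.015  0.001  0.   ] toolz [0.98 0.21 0.  ]
0.0 [234.64440968 343.88868088]
0.02 [235.68347135 309.23375943]
0.05 [237.27866082 256.03079068]
```

View pics/s16.png

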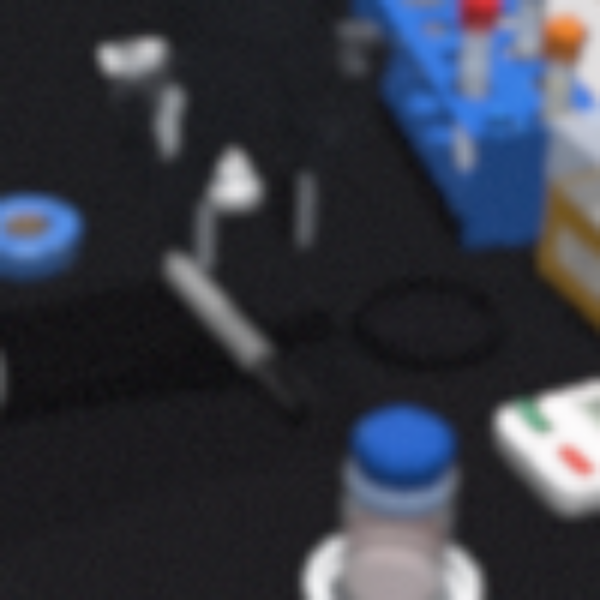

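Call:
apply_moves(targets=[0.04,0.008,-0.004,0,0,0,0.5,0.09,0.014,-0.005,0,0,0,0.5,0.14,0.014,-0.005,0,0,0,0.5,0.175,0.014,-0.005,0,0,0,0.5,0.185,0.014,-0.005,0,0,0,0.5,0.19,0.014,-0.005,0,0,0,0.5,0.19,0.014,-0.005,0,0,0,0.5])

```text
clock: 26.25
eef_pos: [0.6019, 0.0914, 0.0101]
tool_rot: [-0.076, 0.703, 0.076, 0.703]
ft_force: [0.1, 0.4, 0.4]
grip_width: 0.0422
```

```bash
python3 -c "
from h import *
im,d=bot.camera('side');cv2.imwrite('pics/s17.png',cv2.resize(im[160:260,300:400,::-1],None,fx=6,fy=6))
plan([.602,.091,.005],.22)
"
```

```text
eef [0.6022 0.0914 0.0104] q [ 0.15  0.62 -0.01  0.94 -0.    1.51] shift [ 0.022 -0.001 -0.001] turn [-0.012  0.002  0.   ] toolz [0.98 0.21 0.  ]
```

View pics/s17.png

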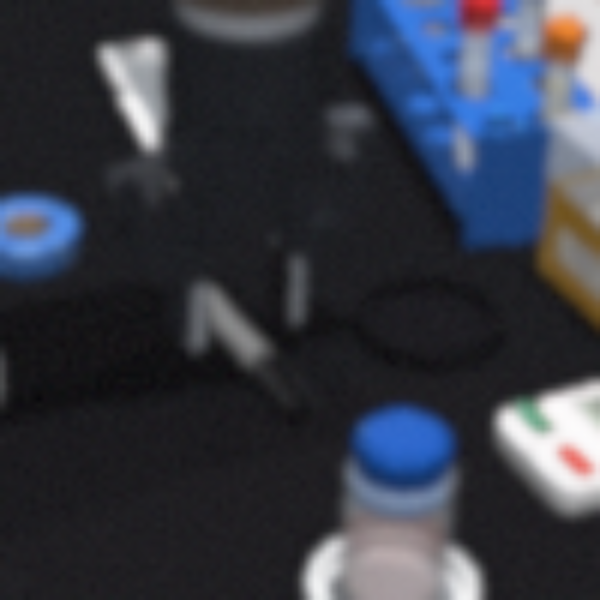

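Call:
apply_moves(targets=[0.01,0,0,0,0,0,0.5,0.018,0,0,0,0,0,0.5,0.018,0,0,0,0,0,0.3,0.018,0,0,0,0,0,0.1,0.018,0,0,0,0,0,0,0.018,0,0,0,0,0,0,0.018,0,0,0,0,0,0,0.018,0,0,0,0,0,0])

```text
clock: 26.97
eef_pos: [0.6019, 0.0913, 0.0056]
tool_rot: [-0.075, 0.703, 0.076, 0.703]
ft_force: [-0.3, 0.2, 2.0]
grip_width: 0.0123
```

Call:
apply_moves(targets=[-0.02,0,0,0,0,0,0,-0.08,0,0,0,0,0,0,-0.15,0,0,0,0,0,0,-0.22,0,0,0,0,0,0,-0.24,0,0,0,0,0,0,-0.24,0,0,0,0,0,0])

```text
clock: 27.47
eef_pos: [0.6031, 0.0915, 0.0673]
tool_rot: [-0.075, 0.702, 0.076, 0.704]
ft_force: [0.2, 0.5, -0.3]
grip_width: 0.0122
```

```bash
python3 -c "
from h import *
im,d=bot.camera('side');cv2.imwrite('pics/s18.png',cv2.resize(im[140:260,280:400,::-1],None,fx=5,fy=5))
import math
plan([.6202,.3012,.066],math.radians(3.08)); print(bot.get_obs()['grip_width'])
"
```

```text
eef [0.6021 0.0914 0.0658] q [ 0.15  0.57  0.05  1.05 -0.    1.51] shift [-0.     0.805  0.249] turn [ 0.32   0.003 -0.   ] toolz [0.98 0.21 0.  ]
0.012103711063213174
```

View pics/s18.png

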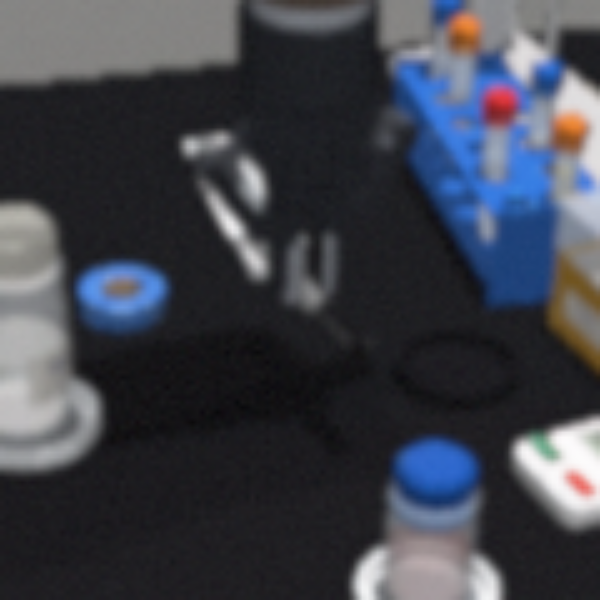

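Call:
apply_moves(targets=[0,0.03,0.01,0.015,0,0,0,0,0.1,0.03,0.04,0,0,0,0,0.2,0.06,0.08,0,0,0,0,0.31,0.095,0.12,0,0,0,0,0.42,0.13,0.165,0,0,0,0,0.53,0.165,0.21,0,0,0,0,0.64,0.2,0.255,0,0,0,0,0.73,0.225,0.29,0,0,0,0,0.785,0.24,0.315,0,0,0,0,0.805,0.249,0.32,0,0,0,0,0.805,0.249,0.32,0,0,0,0,0.805,0.249,0.32,0,0,0])

```text
clock: 28.52
eef_pos: [0.6189, 0.3007, 0.0639]
tool_rot: [-0.02, 0.708, 0.019, 0.706]
ft_force: [0.4, -0.0, -0.2]
grip_width: 0.0124
```

```bash
python3 -c "
from h import *
im,d=bot.camera('side');cv2.imwrite('pics/s19.png',cv2.resize(im[120:240,280:400,::-1],None,fx=5,fy=5))
im,d=bot.camera('top');cv2.imwrite('pics/t19.png',cv2.resize(im[130:250,90:250,::-1],None,fx=5,fy=5))
import math
plan([.6202,.3012,.022],math.radians(3.08)); print(bot.get_obs()['grip_width'])
"
```

```text
eef [0.6194 0.2998 0.0647] q [ 0.45  0.72  0.32  1.18 -0.    1.97] shift [0.171 0.005 0.004] turn [-0.002 -0.003  0.002] toolz [ 1.    0.05 -0.  ]
0.012153907477186362
```

View pics/s19.png

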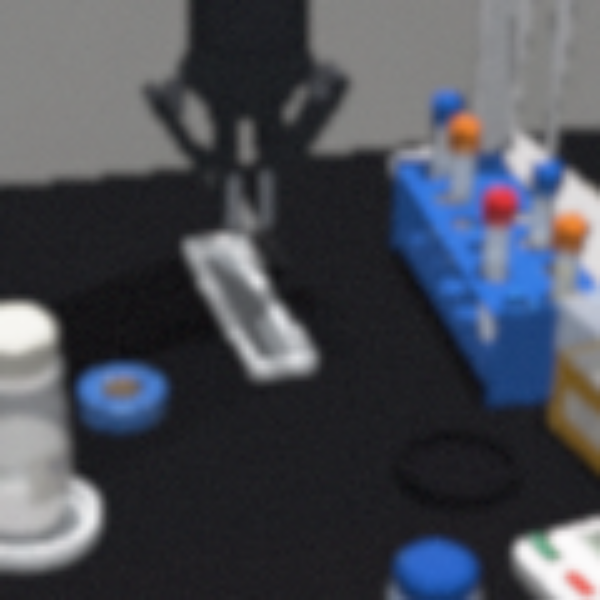

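View pics/t19.png

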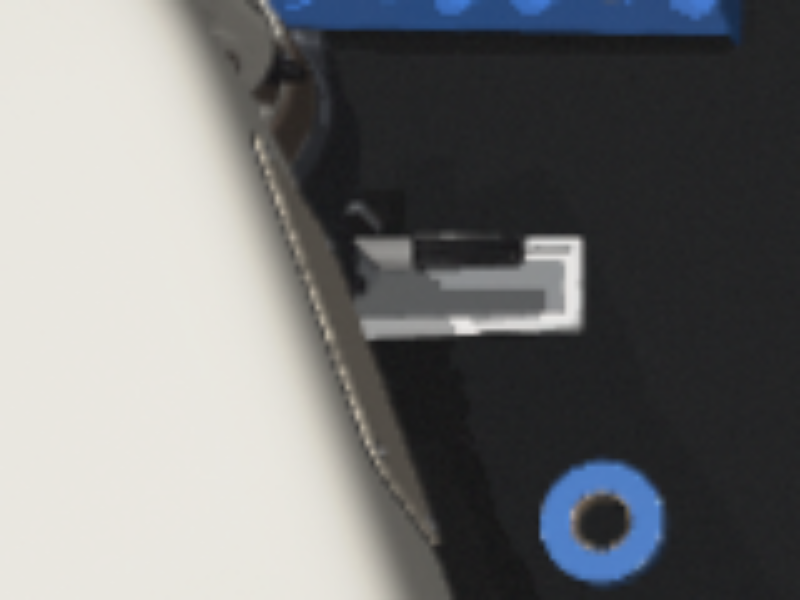

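```bash
python3 -c "
from h import *
for z in (.06,.068,.074): print(onz('top',194.8,130+249/5,z))
print(onz('top',90+415/5,130+250/5,.068))
"
```

```text
[0.62371454 0.23041269 0.06      ]
[0.6213746  0.22861585 0.068     ]
[0.61961965 0.22726822 0.074     ]
[0.62012721 0.27332479 0.068     ]
```

Call:
apply_moves(targets=[0.02,0.003,0.003,0,0,0,0,0.06,0.004,0.004,0,0,0,0,0.1,0.004,0.004,0,0,0,0,0.13,0.004,0.004,0,0,0,0,0.15,0.004,0.004,0,0,0,0,0.155,0.004,0.004,0,0,0,0,0.155,0.004,0.004,0,0,0,0])

```text
clock: 29.2
eef_pos: [0.62, 0.3019, 0.0254]
tool_rot: [-0.019, 0.707, 0.019, 0.706]
ft_force: [1.3, -0.0, -0.3]
grip_width: 0.0122
```

```bash
python3 -c "
from h import *
im,d=bot.camera('side');cv2.imwrite('pics/s20.png',cv2.resize(im[120:240,280:400,::-1],None,fx=5,fy=5))
im,d=bot.camera('top');cv2.imwrite('pics/t20.png',cv2.resize(im[130:250,90:250,::-1],None,fx=5,fy=5))
import math
plan([.6202,.3012,.010],math.radians(3.08)); print(bot.get_obs()['grip_width'])
"
```

```text
eef [0.6208 0.3024 0.0267] q [ 0.45  0.75  0.29  1.1  -0.    1.97] shift [ 0.067 -0.004 -0.003] turn [ 0.001  0.001 -0.   ] toolz [1.   0.05 0.  ]
0.01224237022142358
```

View pics/s20.png

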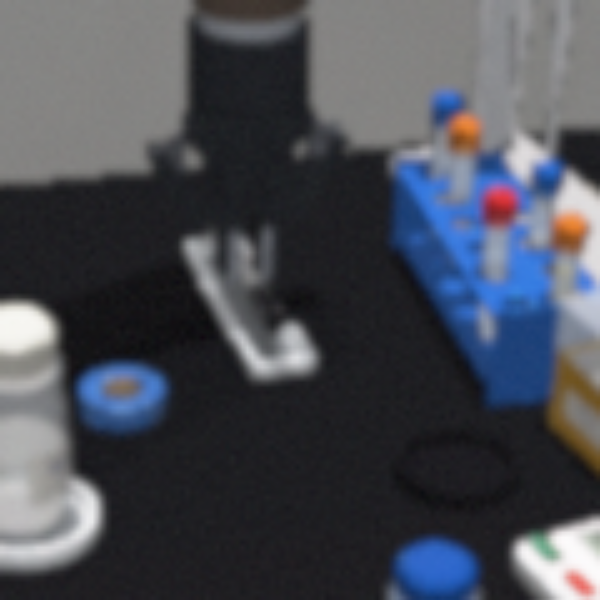

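View pics/t20.png

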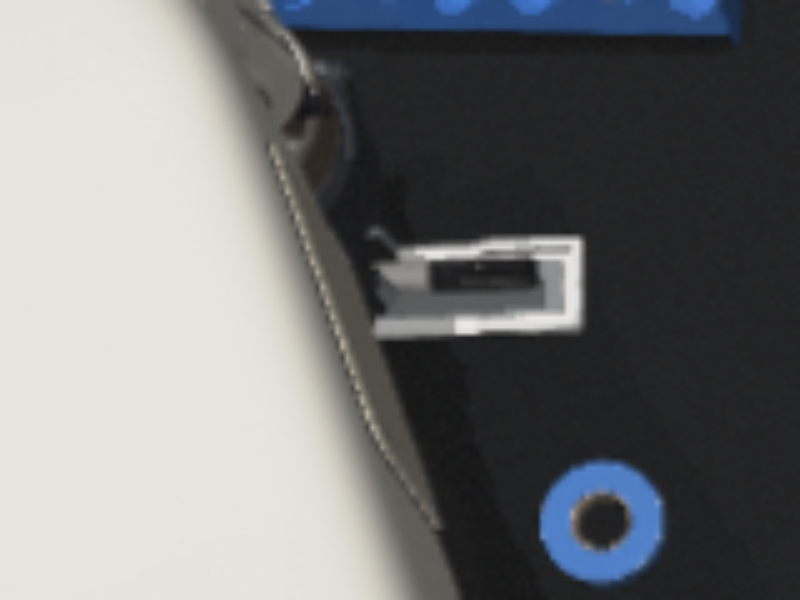

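Call:
apply_moves(targets=[0.015,-0.002,-0.002,0,0,0,0,0.03,-0.002,-0.002,0,0,0,0,0.045,-0.002,-0.002,0,0,0,0,0.056,-0.002,-0.002,0,0,0,0,0.063,-0.002,-0.002,0,0,0,0,0.066,-0.002,-0.002,0,0,0,0,0.066,-0.002,-0.002,0,0,0,0])

```text
clock: 29.88
eef_pos: [0.62, 0.3016, 0.0096]
tool_rot: [-0.019, 0.707, 0.019, 0.707]
ft_force: [-0.1, -0.1, -0.2]
grip_width: 0.0123
```

```bash
python3 -c "
from h import *
import math
plan([.6202,.3012,.0086],math.radians(3.08)); print(bot.get_obs()['ft_force'])
"
```

```text
eef [0.62   0.3016 0.0096] q [0.45 0.77 0.27 1.07 0.   1.97] shift [ 0.004 -0.002  0.001] turn [ 0.001 -0.001  0.   ] toolz [ 1.    0.05 -0.  ]
[-0.05053738 -0.07492779 -0.17337828]
```

Call:
apply_moves(targets=[0.003,0,0,0,0,0,0,0.005,0,0,0,0,0,0,0.005,0,0,0,0,0,0,0.005,0,0,0,0,0,0])

```text
clock: 30.22
eef_pos: [0.6202, 0.3017, 0.0089]
tool_rot: [-0.019, 0.707, 0.019, 0.707]
ft_force: [0.2, 0.4, -0.7]
grip_width: 0.0122
```

Call:
apply_moves(targets=[0,0,0,0,0,0,0.25,0,0,0,0,0,0,0.4,0,0,0,0,0,0,0.5,0,0,0,0,0,0,0.5,0,0,0,0,0,0,0.5,-0.03,0,0,0,0,0,0.5,-0.08,0,0,0,0,0,0.5,-0.16,0,0,0,0,0,0.5,-0.28,0,0,0,0,0,0.5,-0.4,0,0,0,0,0,0.5,-0.52,0,0,0,0,0,0.5,-0.6,0,0,0,0,0,0.5])

```text
clock: 31.22
eef_pos: [0.6214, 0.3023, 0.1644]
tool_rot: [-0.018, 0.705, 0.02, 0.709]
ft_force: [1.4, 0.6, 0.2]
grip_width: 0.0425
```

```bash
python3 -c "
from h import *
plan([.37,.2,.24],.5)
"
```

```text
eef [0.6214 0.3023 0.1644] q [0.45 0.66 0.48 1.39 0.   1.97] shift [-0.309 -0.354 -1.025] turn [-0.892  0.012 -0.002] toolz [1.   0.05 0.01]
```

Call:
apply_moves(targets=[-0.06,-0.04,-0.05,-0.1,0,0,0.5,-0.12,-0.09,-0.15,-0.2,0,0,0.5,-0.18,-0.14,-0.28,-0.3,0,0,0.5,-0.24,-0.19,-0.42,-0.4,0,0,0.5,-0.3,-0.24,-0.57,-0.5,0,0,0.5,-0.3,-0.28,-0.71,-0.6,0,0,0.5,-0.3,-0.31,-0.84,-0.7,0,0,0.5,-0.3,-0.34,-0.93,-0.8,0,0,0.5,-0.3,-0.35,-0.97,-0.85,0,0,0.5,-0.3,-0.35,-0.98,-0.85,0,0,0.5])

```text
clock: 32.05
eef_pos: [0.3791, 0.2007, 0.2355]
tool_rot: [-0.168, 0.686, 0.168, 0.688]
ft_force: [0.1, 0.2, 0.6]
grip_width: 0.0428
```

```bash
python3 -c "
from h import *
im,d=bot.camera('top');cv2.imwrite('pics/t21.png',im[:,:,::-1]);np.savez('pics/t21.npz',im=im,d=d)
im,d=bot.camera('side');cv2.imwrite('pics/s21.png',cv2.resize(im[130:370,220:440,::-1],None,fx=2.5,fy=2.5))
print(bot.get_obs()['eef_pos'])
"
```

```text
[0.38109522 0.20164782 0.23500297]
```

View pics/t21.png

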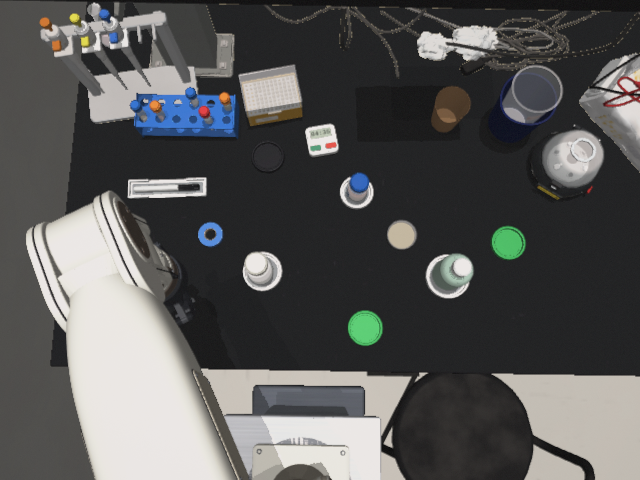

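View pics/s21.png

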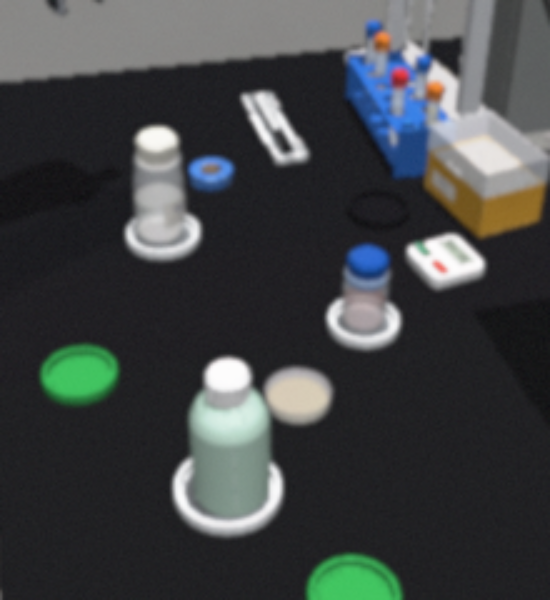

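```bash
python3 - <<'E'
from seg import *
f=np.load("pics/t21.npz");t=f["im"];d=f["d"]
def crop(x0,y0,w,h,s): return cv2.resize(t[y0:y0+h,x0:x0+w,::-1],None,fx=s,fy=s,interpolation=cv2.INTER_CUBIC)
a=crop(120,170,95,35,8); cv2.imwrite("pics/t21m.png",a)
b=np.hstack([crop(330,160,55,60,4),crop(235,240,55,60,4),crop(420,245,55,60,4)]);cv2.imwrite("pics/t21b.png",b)
# bystanders and heights
print("tape",circ(t,"top",(190,215,230,255),blue,.014)); print("petri",circ(t,"top",(380,215,425,255),lum(110),.015))
def pt(u,v):
    o,r=ray("top",u,v);return np.round(o+r*d[v,u],3)
for u,v in [(359,181),(256,262),(461,266),(155,187),(190,187),(148,187)]: print((u,v),pt(u,v))
E
```

```text
tape [0.5195 0.2021 0.0518]
petri [ 0.5251 -0.2028  0.0603]
(359, 181) [ 0.619 -0.108  0.088]
(256, 262) [0.443 0.089 0.132]
(461, 266) [ 0.441 -0.297  0.142]
(155, 187) [0.618 0.324 0.019]
(190, 187) [0.621 0.25  0.015]
(148, 187) [0.618 0.339 0.019]
```

View pics/t21m.png

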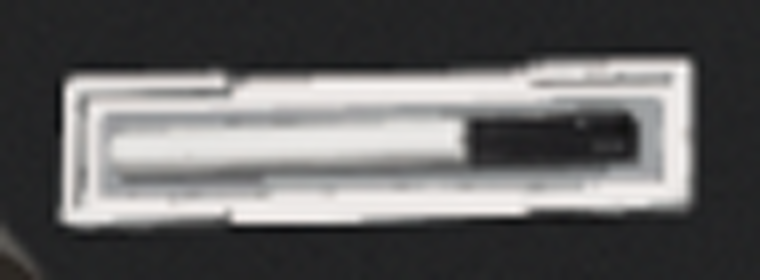

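View pics/t21b.png

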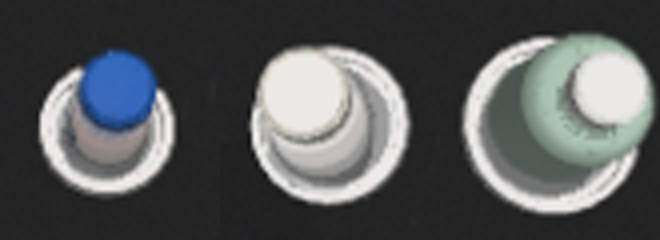

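```bash
python3 - <<'E'
from seg import *
f=np.load("pics/t21.npz");d=f["d"]; d0=np.load("pics/top0.npz")["d"]
def h(d,u,v):
    o,r=ray("top",u,v);return (o+r*d[v,u])[2]
for u in range(134,202,4): print(u,np.round([max(h(d,u,v) for v in range(185,192)),np.median([h(d,u,v) for v in (187,188)])],4))
print("orig")
for u in range(234,296,5):
    v0=int(round(204-(u-232)/64.75*12.75)); print(u,np.round(max(h(d0,u,v) for v in range(v0-2,v0+3)),4))
E
```

```text
134 [0.0191 0.0144]
138 [0.0154 0.0151]
142 [0.0178 0.0155]
146 [0.0173 0.0156]
150 [0.0172 0.0126]
154 [0.019  0.0172]
158 [0.0194 0.0165]
162 [0.018  0.0157]
166 [0.0174 0.0143]
170 [0.019  0.0174]
174 [0.0181 0.0143]
178 [0.0173 0.0152]
182 [0.0185 0.0166]
186 [0.0199 0.0156]
190 [0.0201 0.0144]
194 [0.0216 0.0186]
198 [0.0163 0.0156]
orig
234 0.0172
239 0.0165
244 0.0176
249 0.0154
254 0.0106
259 0.0131
264 0.015
269 0.016
274 0.0155
279 0.0168
284 0.0163
289 0.0157
294 0.0184
```

The marker lies level, about 3 mm above its original height, which matches the floor of the rest. Everything is in place, so I'm handing in.

```bash
python3 -c "
from h import *
print(bot.get_obs()['ft_force'],bot.get_obs()['clock']); print(bot.job_done())
"
```

```text
[-0.43796674 -0.19385452 -0.33994339] 32.15
the job is handed in; nothing more can be done
None
```

I put the small, medium and large bottles into their matching white holders, in that order. The marker went into the rest last, and I handed in at about 32 s.

**Bottles:** all three stand upright inside their rims. Their tops read 88, 132 and 142 mm, against 89, 132 and 141 mm expected when standing on the holder floor.

**Marker:** it lies inside the walls of the rest and level along its length. Its top reads roughly 17–20 mm with about 2 mm of depth noise, consistent with lying on the 3 mm floor.

**Bystanders:** the petri dish and the tape roll are within about 0.5 mm of where they started.

**Robot:** the gripper was clear and touching nothing when I handed in. The largest force I saw was about 6 N, but it was only read at the end of each move.

No check failed. One early disagreement was the side camera's reading of the large bottle's position, 12 mm off the top view. I used the top view, and the grasp was good.

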